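# Chase a nut's thread to depth, half a turn on and a quarter back

### The job

Push the carriage with the brass nut fully home against its stop under the chaser. Then wind the crank clockwise (seen from above) until the chaser is fully down: each time it binds, after about half a turn, stop without forcing it and ease it back a good quarter turn to free it, then go on; keep the crank load gentle so that the chaser is never over-wound. Let go of the crank at the end and leave the bottles and other things around undisturbed.

Things in the scene. Friction and masses are not known exactly. Their poses are not given: they have to be found in the camera images.
- fixture: The grey thread-chasing fixture, bolted down: base plate 120 x 200 x 14 mm, column and head (head top 105 mm above the worktop, 60 mm wide in y). Origin: on the worktop surface, on the vertical chaser axis; z up. Its x axis points to the column side; the carriage slides along its y axis (out at +y, home towards -y).
- carriage (a joint): Travel (m) of the aluminium carriage that carries the brass hexagonal nut: 0 = pulled out to +y, 0.05 = home against the stop, nut under the chaser. It is pushed along the fixture's -y direction, takes about 3 N and stays where it is left.
- carriage_face (a point): Centre of the flat outer (+y) face of the carriage's upright push plate, 20 mm above the base plate (34 mm above the worktop). The plate is 44 mm wide in the fixture's x, 14 mm thick in y, and spans 15 to 50 mm above the worktop. Push on this face. At home it stands 97 mm from the chaser axis.
- chaser (a joint): Turn of the chaser (tap-like threaded spindle), rad: 0 at the start, grows clockwise seen from above, 6.0 = fully down (hard stop). It sinks 10 mm per turn with the crank on it, 9.5 mm in all, and stays where it is left. It binds first somewhere from 2.6 to 3.7 rad and, once freed, again from 3.9 to 5.1 rad; freed again, it runs on to 6.0.
- windup (a joint): Elastic wind-up of crank against chaser, rad, + clockwise: a 3 N m/rad spring, so it shows the strain. Within 0.05 of 0 while it turns freely (up to 3 N at the grip); once the chaser binds it rises 0.018 rad (1 N) per mm of grip travel. Beyond 0.35 either way (about 19 N at the grip) the chaser is over-wound and spoilt. Crank angle = chaser + windup.
- crank_axis (a point): Point on the chaser axis at the height of the middle of the crank grip (158 mm above the worktop at the start, sinking with the chaser). The crank's hub and 9 mm thick arm lie at least 18 mm below it.
- grip_center (a point): Centre of the upright black cylindrical crank grip, 18 mm in diameter, 40 mm tall, standing on the end of the crank arm 55 mm from the axis; it spins freely on its own pin, so it may be held without turning the wrist. With chaser and windup at 0 it stands on the fixture's -y side of the axis; clockwise it goes next to the fixture's -x side.
- stain_green: Bystander: dropper bottle, 32 mm wide, 88 mm tall, standing beyond the fixture. Origin under its centre.
- tape_roll: Bystander: roll of tape lying flat, 58 mm wide, 19 mm high, right of the fixture. Origin under its centre.
- spare_eyepiece: Bystander: black eyepiece standing upright, 35 mm wide, 52 mm high, right of the fixture. Origin under its centre.
- collar (a point): Underside of the steel depth collar (26 mm wide) on the chaser, 117 mm above the worktop at the start; fully down it sits on the head's seat ring. An interlock in the head binds the chaser: wind on until the bind is felt (0.2 rad short does not count), then turn the chaser back by at least 1.3 rad to free it (1.5 to 1.9 is good, more does no harm); nothing shows that it is free.

How it is judged:
On the way, in this order (a step that is already met when the one before it is completed fails the run):
1. the carriage is home while the chaser is still up (value of joint carriage above 0.0475 m and value of joint chaser below 0.4 rad), for 0.2 s.
2. wound on to the first bind (value of joint chaser above 2.55 rad), for 0.05 s.
3. eased back a quarter turn (value of joint chaser below 2.5 rad), for 0.05 s.
4. wound on to the second bind (value of joint chaser above 3.9 rad), for 0.05 s.
5. eased back again (value of joint chaser below 3.85 rad), for 0.05 s.
At the end, for the whole second after the job is handed in: The chaser is fully down (turned past 5.85 of 6.0 rad) and at rest, the carriage is home (within 2.5 mm of its stop), and the fingers have let go of the crank and the fixture (value of joint chaser above 5.85 rad and value of joint carriage above 0.0475 m and velocity of joint chaser below 0.05 rad/s and contact force between the fingers and fixture below 0.1 N); the robot touches nothing.
It fails at once if the chaser is over-wound (wind-up beyond 0.35 rad) (value of joint windup above 0.35 rad or value of joint windup below -0.35 rad).
It fails at once if the chaser is wound in while the carriage is not home (value of joint chaser above 0.8 rad and value of joint carriage below 0.045 m).
It fails at once if a bystander is shifted by more than 20 mm (distance of any of stain_green, tape_roll, spare_eyepiece from where it was at the start of the episode above 0.02 m).
It also fails if it takes over 70 s, if anything falls off the work surface, if the arm or the gripper's body presses on something with over 40 N, if the wrist force passes 120 N, or if a joint passes its speed limit or range.

### The arm

A 6-joint arm with a two-finger parallel gripper is mounted at the origin on a cart in front of the work surface, level with it; the furniture and walls round the work are solid. World frame = base frame: x ahead of the robot, y to its left, z up, the work surface at z = 0. Lengths are in m, angles in rad, forces in N, time in s.
With the tool pointing down it reaches from about 0.375 to 0.9 m from the base axis. Payload 3.1 kg.
Tool frame: the origin (TCP) lies on the centre line of the jaws, within the pads' length; the fingertips stand robot.tip_reach ahead of it and the grasp point (between the pads) is the TCP (robot.tip_reach is the distance from the TCP to the fingertips, in m); z points along the fingers, y is the direction in which the jaws open and shut (so a half turn about z gives the same grasp; the last joint's range is limited). The gripper opens to 87 mm and grips with 3 to 60 N. Pads are 19 mm wide; open, the fingers measure 117 mm over their backs; the gripper's body (75 mm by 190 mm) begins 51 mm behind the grasp point.
Start: joints at [1.117, 0.527, 1.433, -0, 1.181, -0.178], TCP at [0.17, 0.602, 0.242] pointing down, gripper open.
Joint ranges: [-3.08, 3.08], [-0.75, 2.2], [0.22, 2.44], [-1.43, 4.57], [0, 2.65], [-2.85, 2.85]. Speed limits (rad/s): [2.79, 2.79, 3.14, 3.14, 3.14, 3.14].

### API

Orientations are given as a unit quaternion [x, y, z, w].
In Python, from rig import telemetry, viewer, robot gives the robot as it stands. The module is installed in compiled form; this text tells all that it offers.
- The arm moves only by the tool step_arm, never from a script. Its argument "targets" is a list of rows, each an object of numbers: "dx", "dy", "dz": the shift along the tool's x, y, z in m; "rx", "ry", "rz": the turn, a rotation vector about the tool's x, y, z in degrees. In form: [{"dx": .., "dy": .., "dz": .., "rx": .., "ry": .., "rz": ..}, ...]. A call has exactly 5 rows; each row is the pose to reach, as a shift and turn from the pose measured when the call began, along the tool's axes at that moment; what a row does not reach only later rows make up. A row lasts 1/8 s, in which the tool goes at most 62.5 mm and 10.7 degrees, less where a joint would pass 70% of its speed; a pose out of reach is approached as far as the arm can. A call with a gripper value outside its range is refused whole. "gripper" is the opening, from 0 (shut) to 1 (fully open), set as the call begins (left out, the last holds). The fingers move at their own pace and stop on an object; "force" is the grip in N (left out, the last holds). Time passes only in rows, so rows that repeat a pose let the fingers close, or fill a call up. It gives the time, the measured TCP pose, the force and the opening at its end, in the units of the state.
- telemetry.get_obs(): the state, without advancing time (a new reading comes with each control period).
- viewer.camera(name): name is "side" or "top"; returns a dict with "img" (400x640x3 uint8, blue, green, red), "depth" (400x640 float32, m along the optical axis (not along the pixel's ray), 0 where there is no reading), "K" (3x3 intrinsics, pixels), "R" (3x3) and "t" (3): a world point X has camera coordinates R X + t. Camera axes: x right, y down, z forward; pixel columns grow to the right and rows downward; lengths in m; the calibration is good to about 2 mm. A picture is of the moment at which its call begins.
- robot.hand_in(): hands the job in, once; it reports no verdict.
The state is a dict: "time": time; "q": joint angles; "joint_velocities": joint speeds; "joint_torque": joint torques, N m; "position": TCP position; "tool_rot": TCP orientation; "ft_force": force on the tool from outside, world axes, zero at the start; "moment": the same for the moment, N m; "grip_width": finger opening in m.
Only numpy, scipy, OpenCV 4.12 (cv2) and the standard library are available. Lean on these libraries where they do the work, as an engineer would, in place of code of your own. Each camera call takes 0.05 s, during which the arm holds its last target.

## Working session

There is one attempt and no reset: what is moved stays moved. The work goes in short steps, Python scripts to look and compute and a tool call to move; the robot and the scene stay as the last step left them, time stands still between calls to the robot, and variables do not carry over. Pictures are saved under pics/ and viewed, and the job is handed in when it is done.

Besides the shell and the picture viewer there is one more tool, called as name([rows], argument=value, ...), one row to a line, values as JSON. step_arm: Moves the arm, as the interface text tells. Its arguments: {"type":"object","properties":{"targets":{"type":"array"},"gripper":{"type":"number"},"force":{"type":"number"}},"required":["targets"]}

```bash
mkdir -p pics; ls; python3 - <<'E'
from rig import telemetry, viewer, robot
import cv2, numpy as np
o=telemetry.get_obs()
for k,v in o.items(): print(k,np.round(v,4))
print(robot.tip_reach)
for n in("side","top"):
    c=viewer.camera(n); cv2.imwrite(f"pics/{n}0.png",c["img"]); print(n,c["K"].tolist(),np.round(c["R"],4).tolist(),c["t"], -c["R"].T@c["t"])
    np.savez(f"/tmp/{n}0.npz",**c)
E
```

```text
pics
time 0.0
q [ 1.1175  0.5285  1.4339  0.      1.1814 -0.1785]
joint_velocities [ 0.0008 -0.0003 -0.0007 -0.0007 -0.      0.0007]
joint_torque [ 1.60000e-03 -4.40045e+01 -1.76599e+01  6.33000e-02  5.82000e-02
 -2.00000e-04]
position [0.1693 0.6009 0.2406]
tool_rot [ 1.370e-01  9.906e-01 -1.000e-03 -3.000e-04]
ft_force [-0.415   0.7486  0.4538]
moment [-0.0124 -0.0053 -0.0124]
grip_width 0.0871
0.019
side [[469.69093285307173, 0.0, 315.2576554894524], [0.0, 469.69093285307173, 201.01389565455332], [0.0, 0.0, 1.0]] [[0.9281, -0.3724, 0.0008], [-0.1602, -0.4013, -0.9018], [0.3362, 0.8368, -0.4321]] [-0.64854873  0.06013044  1.06147368] [ 0.2546701  -1.10566266  0.51343034]
top [[476.70173998272685, 0.0, 320.9638685028671], [0.0, 476.70173998272685, 197.2763800411836], [0.0, 0.0, 1.0]] [[-0.0025, -1.0, -0.0084], [-0.9984, 0.003, -0.0572], [0.0572, 0.0083, -0.9983]] [-0.33585192  0.5694502   1.15670169] [ 0.50153418 -0.34711732  1.1844838 ]
```

View pics/side0.png

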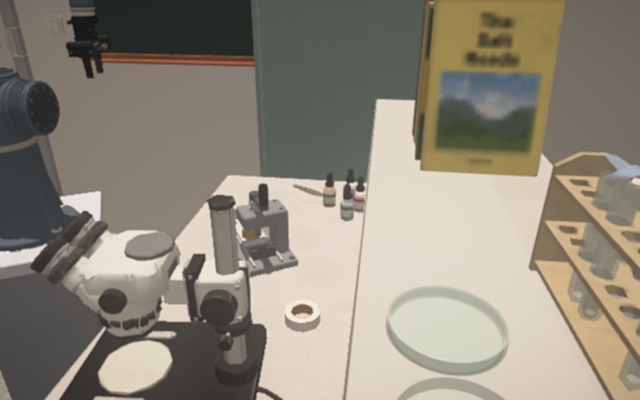

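View pics/top0.png

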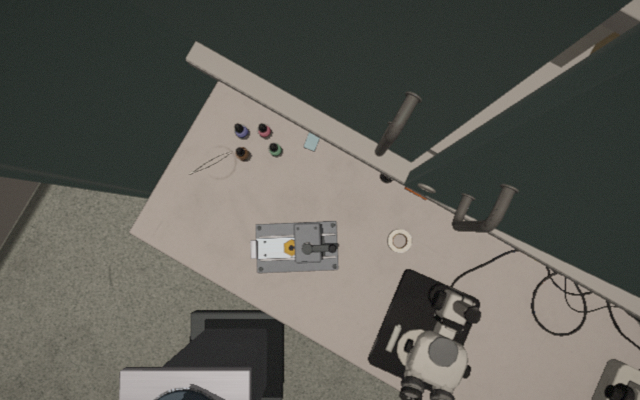

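```bash
python3 - <<'E'
import cv2, numpy as np
for n,(r0,r1,c0,c1) in {"top":(200,290,230,430),"side":(160,340,220,400)}.items():
    c=np.load(f"/tmp/{n}0.npz"); im=c["img"][r0:r1,c0:c1]
    f=min(800//im.shape[1],600//im.shape[0]); cv2.imwrite(f"pics/{n}0z.png",cv2.resize(im,None,fx=f,fy=f,interpolation=cv2.INTER_CUBIC)); print(n,f)
E
cat > h.py <<'E'
import cv2, numpy as np
def load(n): return np.load(n)
def world(c,u,v,d=None,z=None):
    K,R,t=c["K"],c["R"],c["t"]; ray=np.linalg.inv(K)@np.array([u,v,1.]); C=-R.T@t; r=R.T@ray
    if z is not None: return C+r*(z-C[2])/r[2]
    return C+r*d
def wmap(c):
    K,R,t=c["K"],c["R"],c["t"]; d=c["depth"]; h,w=d.shape
    u,v=np.meshgrid(np.arange(w),np.arange(h)); ray=np.stack([u,v,np.ones_like(u)],-1)@np.linalg.inv(K).T
    P=(ray*d[...,None]-t)@R; P[d==0]=np.nan; return P
def proj(c,X):
    p=c["K"]@(c["R"]@np.asarray(X)+c["t"]); return p[:2]/p[2]
def tri(c1,p1,c2,p2):
    P=[c["K"]@np.c_[c["R"],c["t"]] for c in(c1,c2)]
    X=cv2.triangulatePoints(P[0],P[1],np.array(p1,float).reshape(2,1),np.array(p2,float).reshape(2,1)); return (X[:3]/X[3]).ravel()
E
python3 - <<'E'
from h import *
c=load("/tmp/top0.npz"); P=wmap(c)
for v in range(215,280,4): print(v,[ "%3.0f"%(1000*P[v,u,2]) for u in range(246,350,4)])
for p in [(307,247),(399,240),(275,149),(386,178)]: print(p,P[p[1],p[0]])
E
```

```text
top 4
side 3
215 [' -0', '  4', '  3', '  2', '  2', ' -4', ' -6', '  2', ' -3', ' -3', ' -5', '  3', '  1', ' -1', '  1', '  1', ' -2', '  2', ' -1', ' -3', '  5', '  2', '  0', '  0', ' -1', ' -1']
219 [' -2', ' -1', ' -0', '  0', ' -0', ' -0', '  1', ' -6', ' -4', '  0', ' -4', '  1', ' -1', '  0', '  5', '  1', '  1', '  6', '  1', '  2', '  1', ' -3', '  1', '  2', ' -5', ' -1']
223 [' -2', '  0', ' -2', ' -3', ' -4', '  1', ' -2', ' -1', '  9', ' 10', ' 10', ' 11', ' 11', ' 14', '102', '104', '105', '105', '105', ' 15', ' 14', ' 17', ' 15', ' -1', '  0', '  4']
227 ['  0', '  2', ' -2', ' 18', ' 17', ' 14', ' 14', ' 14', ' 17', ' 17', ' 15', ' 13', '106', '110', '107', '102', '107', '108', '107', ' 16', ' 15', ' 12', ' 13', ' -2', '  1', ' -0']
231 ['  0', '  1', '  2', ' 15', ' 14', ' 15', ' 14', ' 18', ' 15', ' 13', ' 15', ' 14', '104', '106', '109', '106', '102', '108', '100', ' 14', ' 11', ' 15', ' 15', '  4', ' -1', '  2']
235 ['  3', ' -3', ' -3', ' 17', ' 18', ' 17', ' 15', ' 12', ' 13', ' 18', ' 24', ' 19', '106', '104', '106', '104', '105', '105', '105', ' 23', ' 23', 
[... 1587 characters left out ...]
12', ' 15', ' 15', ' 12', ' 14', ' 13', ' 14', ' 13', ' -1', '  2', '  5', '  3', ' -0', '  1', '  1', '  1', '  5', ' -3', ' -1']
275 ['  2', ' -3', '  2', '  0', '  1', '  0', '  1', ' -3', '  0', ' -1', '  3', ' -0', '  1', ' -1', '  1', '  1', '  8', '  3', ' -5', '  0', '  1', ' -3', '  1', '  1', ' -1', '  3']
279 [' -1', '  1', ' -0', '  1', ' -4', '  4', '  3', ' -0', ' -0', '  1', '  4', ' -0', ' -0', '  4', ' -0', ' -1', ' -2', ' -1', ' -3', ' -0', ' -1', '  4', '  3', '  4', '  0', '  3']
(307, 247) [ 0.45275743 -0.30769129  0.13976852]
(399, 240) [ 0.46307819 -0.52957559  0.00269215]
(275, 149) [ 0.68076751 -0.22907655  0.06325241]
(386, 178) [ 0.61169987 -0.49245343  0.05449956]
```

View pics/top0z.png

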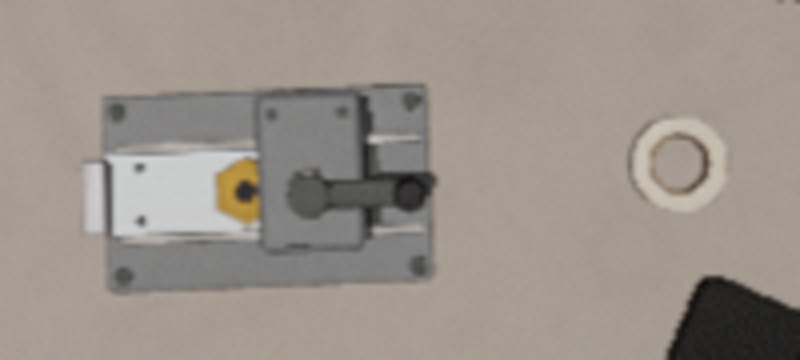

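View pics/side0z.png

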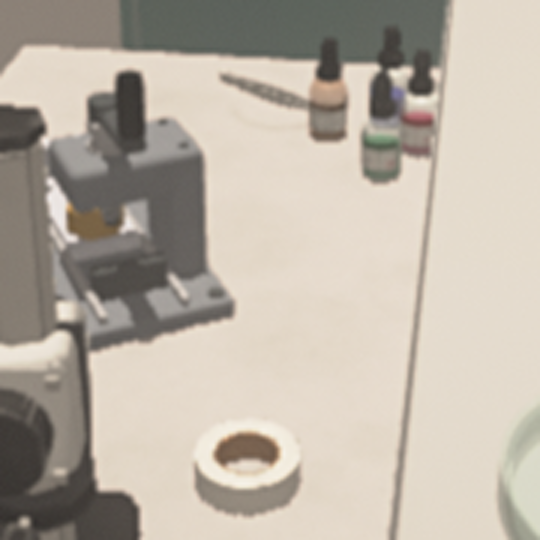

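```bash
python3 - <<'E'
from h import *
c=load("/tmp/top0.npz"); s=load("/tmp/side0.npz"); P=wmap(c)
P3=P.copy()
q=lambda x,y:((x-1.5)/4+230,(y-1.5)/4+200)
co=[world(c,*q(*p),z=.014) for p in [(104,97),(427,85),(433,279),(111,292)]]
co=np.array(co); print(co, co.mean(0)); 
for a,b in((0,1),(1,2),(2,3),(3,0)): d=co[b]-co[a]; print(np.linalg.norm(d),np.degrees(np.arctan2(d[1],d[0])))
z=P[...,2]; u,v=np.meshgrid(np.arange(640),np.arange(400)); roi=(u>240)&(u<350)&(v>210)&(v<280)
m=((z>.165)&roi).astype(np.uint8); print("grip top px",m.sum(),P[m>0].mean(0),np.median(P[m>0],0), u[m>0].mean(),v[m>0].mean())
m=(((z>.13)&(z<.16))&roi).astype(np.uint8); pts=np.argwhere(m)[:,::-1].astype(np.float32); print("arm", P[m>0].mean(0),P[m>0][:,1].min(),P[m>0][:,1].max()); print(cv2.fitLine(P[m>0][:,:2].astype(np.float32),cv2.DIST_HUBER,0,.01,.01).ravel())
# plate push
m=((z>.040)&(z<.06)&(u>240)&(u<262)&(v>230)&(v<265)); Q=P[m]; print("plate",m.sum(),Q.mean(0),Q.min(0),Q.max(0))
# head
m=((z>.095)&(z<.115)&roi); Q=P[m]; print("head",Q.mean(0),np.percentile(Q,[1,99],axis=0))
# grip top rim: zoomed estimates
g=world(c,*q(412,190),z=.178); print("grip",g)
hb=world(c,*q(309,194),z=.140); print("hub",hb)
# side view grip
Ps=wmap(s); m=(s["img"].max(2)<50); m[:180]=0;m[215:]=0;m[:,:255]=0;m[:,275:]=0
print("side grip",m.sum(),np.median(Ps[m],0)); vv,uu=np.nonzero(m); print(uu.min(),uu.max(),vv.min(),vv.max(),uu.mean())
# eyepiece search: tall blobs
m=((z>.03)&(z<.12)).astype(np.uint8); n,l,st,ce=cv2.connectedComponentsWithStats(m)
for i in range(1,n):
  if st[i,4]>20: print(st[i],np.round(np.nanmedian(P[l==i],0),3))
E
```

```text
[[ 0.50366496 -0.17685597  0.014     ]
 [ 0.51051376 -0.3750406   0.014     ]
 [ 0.39242053 -0.37818429  0.014     ]
 [ 0.3848792  -0.18176762  0.014     ]] [ 0.44786961 -0.27796212  0.014     ]
0.19830293501730578 -88.02077800364029
0.1181350755271213 -178.47512417660522
0.19656138946836976 92.19876350320769
0.118887261610984 2.3677630565829637
grip top px 52 [ 0.45152188 -0.36079077  0.17844861] [ 0.45232988 -0.36163467  0.17883955] 331.5769230769231 248.40384615384616
arm [ 0.44983853 -0.32311291  0.13792458] -0.3662606384552437 -0.2944067896267048
[ 0.06837817 -0.99765944  0.44983855 -0.3231129 ]
plate 117 [ 0.44322801 -0.17564521  0.0500376 ] [ 0.42275663 -0.18246617  0.04000283] [ 0.46538721 -0.16829856  0.05835888]
head [ 0.46350229 -0.30427783  0.10535245] [[ 0.41737624 -0.33560467  0.09977383]
 [ 0.50517512 -0.27619883  0.11004283]]
grip [ 0.45416809 -0.3630092   0.178     ]
hub [ 0.45032469 -0.30742522  0.14      ]
side grip 0 [nan nan nan]
  return _methods._mean(a, axis=axis, dtype=dtype,
  ret = um.true_divide(
Traceback (most recent call last):
ValueError: zero-size array to reduction operation minimum which has no identity
```

```bash
python3 - <<'E' 2>/dev/null
from h import *
c=load("/tmp/top0.npz"); s=load("/tmp/side0.npz"); P=wmap(c);z=P[...,2]
im=s["img"][175:225,245:290]
print(im.max(2)[::3,::1])
Ps=wmap(s); m=np.zeros((400,640),bool); mm=(s["img"].max(2)<60); m[180:210,255:272]=mm[180:210,255:272]
vv,uu=np.nonzero(m); print(m.sum(),np.nanmedian(Ps[m],0),uu.min(),uu.max(),vv.min(),vv.max(),uu.mean(),vv.mean())
y=np.array([-0.037,.9993,0]);hub=np.array([.4503,-.3074,0])
print("pred grip mid in side",proj(s,hub-.055*y+[0,0,.158]),"top",proj(s,hub-.055*y+[0,0,.178]),"bot",proj(s,hub-.055*y+[0,0,.138]))
print("tri",tri(c,(331.58,248.4),s,(263.2,185)))
m=((z>.03)&(z<.12)).astype(np.uint8); n,l,st,ce=cv2.connectedComponentsWithStats(m)
for i in range(1,n):
  if st[i,4]>20: print(st[i],np.round(np.nanmedian(P[l==i],0),3))
E
```

```text
[[150 150 151 149 150 150 150 150 151 151 151 148 144 141 138 124 103  97
   95 100 101 101  99  95  94  96  94  96  96  95  96  97  97  97  96  98
   97  98  99  97  99  99  99  99  99]
 [229 230 230 229 230 230 230 229 230 230 231 230 228 228 229 230 229 230
  230 229 229 230 230 230 230 230 231 231 231 228 218 215 215 215 209 200
  196 191 191 190 191 191 191 192 193]
 [228 228 229 229 229 228 229 229 229 229 230 229 229 230 230 231 230 230
  229 230 230 230 229 229 228 229 229 228 228 228 229 228 228 228 229 229
  229 229 228 229 228 229 228 229 229]
 [227 228 228 228 228 228 228 229 229 228 229 229 227 204 154 115  99  89
   87  93 107 139 197 229 230 229 228 228 228 228 228 229 228 229 228 229
  229 228 229 229 229 228 228 228 228]
 [227 227 227 227 226 226 226 227 226 225 227 228 215 147  76  57  63  63
   62  62  56  71 131 205 230 229 228 228 227 228 228 228 227 228 227 229
  228 229 228 228 228 228 228 228 229]
 [228 229 229 229 228 222 210 203 196 193 193 194 179 120  69  59  61  61
   62  62  60  62 103 179 227 228 226 225 226 225 225 225 225 225 225 226
  226 226 226 226
[... 2226 characters left out ...]
p [262.47641169 185.54359969] bot [263.53012131 205.77508985]
tri [ 0.45271794 -0.36114472  0.17849159]
[ 124   72   88  126 2040] [0.711 0.018 0.077]
[234 123  14  15 154] [ 0.727 -0.145  0.051]
[257 123  13  14 148] [ 0.727 -0.2    0.051]
[268 142  13  14 142] [ 0.681 -0.227  0.051]
[235 147  14  14 151] [ 0.671 -0.149  0.051]
[ 283  223   42   41 1087] [ 0.462 -0.3    0.105]
[250 240   8  19 126] [ 0.444 -0.176  0.05 ]
[428 284  25  19 163] [ 0.35  -0.606  0.046]
[625 312  15  12  35] [ 0.282 -1.067  0.053]
[385 330  14  22  66] [ 0.225 -0.503  0.031]
[404 330  19  13  77] [ 0.241 -0.556  0.032]
[396 340  11  22  84] [ 0.199 -0.527  0.032]
[ 597  361   43   39 1258] [ 0.138 -1.018  0.061]
```

step_arm([
  {"dx":-0.05,"dy":-0.034,"dz":-0.005,"rz":10},
  {"dx":-0.1,"dy":-0.068,"dz":-0.01,"rz":20},
  {"dx":-0.15,"dy":-0.102,"dz":-0.01,"rz":30},
  {"dx":-0.2,"dy":-0.136,"dz":-0.01,"rz":40},
  {"dx":-0.25,"dy":-0.17,"dz":-0.01,"rz":50},
], gripper=0, force=15)

```text
invalid input
```

```bash
cat >> h.py <<'E'
from scipy.spatial.transform import Rotation as Ro
PHI=2.1
A=np.array([.4505,-.3067,0]); ex=np.array([np.cos(np.radians(PHI)),np.sin(np.radians(PHI)),0]); ey=np.array([-ex[1],ex[0],0])
Rg=np.c_[ey,ex,[0,0,-1]]
def rel(pts):
    from rig import telemetry
    o=telemetry.get_obs(); p=o["position"]; R=Ro.from_quat(o["tool_rot"]).as_matrix()
    rv=np.degrees(Ro.from_matrix(R.T@Rg).as_rotvec())
    print("t",round(o["time"],2),"pos",np.round(p,4),"rv to goal",np.round(rv,2),"F",np.round(o["ft_force"],2),"w",round(o["grip_width"],4))
    d=np.asarray(p)-A; print("fixture xy",np.round([d@ex,d@ey],4))
    for q in pts: print(np.round(R.T@(np.asarray(q)-p),4))
def fx(x,y,z): return A+x*ex+y*ey+[0,0,z]
E
python3 -c "
from h import *
rel([(.5,.2,.25),fx(0,.18,.25),fx(0,.165,.06)])"
```

```text
t 0.1 pos [0.1693 0.601  0.2407] rv to goal [-1.100e-01  5.000e-02  7.216e+01] F [ 0.99 -0.37 -1.26] w 0.087
fixture xy [-0.2478  0.9174]
[-0.4271 -0.2962 -0.0089]
[-0.4618 -0.626  -0.0083]
[-0.4665 -0.6399  0.1817]
```

step_arm([
  {"dx":-0.05,"dy":-0.034,"dz":-0.005,"rx":0,"ry":0,"rz":10},
  {"dx":-0.1,"dy":-0.068,"dz":-0.01,"rx":0,"ry":0,"rz":20},
  {"dx":-0.15,"dy":-0.102,"dz":-0.01,"rx":0,"ry":0,"rz":30},
  {"dx":-0.2,"dy":-0.136,"dz":-0.01,"rx":0,"ry":0,"rz":40},
  {"dx":-0.25,"dy":-0.17,"dz":-0.01,"rx":0,"ry":0,"rz":50},
], gripper=0, force=15)

```text
time: 0.72
position: [0.3646, 0.3679, 0.2507]
tool_rot: [0.545, 0.838, -0.001, 0.0]
ft_force: [0.7, 0.6, 0.3]
grip_width: 0.0451
```

```bash

python3 -c "
from h import *
rel([(.5,.2,.25),fx(0,.18,.25),fx(0,.165,.06)])"
```

```text
t 0.72 pos [0.3646 0.3679 0.2507] rv to goal [-0.08  0.09 21.84] F [0.7  0.56 0.26] w 0.0451
fixture xy [-0.0611  0.6773]
[-0.2084  0.0556  0.0009]
[-0.4843 -0.1283  0.0016]
[-0.498  -0.1335  0.1916]
```

step_arm([
  {"dx":-0.058,"dy":-0.015,"dz":0,"rx":0,"ry":0,"rz":10},
  {"dx":-0.116,"dy":-0.03,"dz":0,"rx":0,"ry":0,"rz":20},
  {"dx":-0.174,"dy":-0.046,"dz":0,"rx":0,"ry":0,"rz":21.8},
  {"dx":-0.232,"dy":-0.061,"dz":0,"rx":0,"ry":0,"rz":21.8},
  {"dx":-0.29,"dy":-0.076,"dz":0,"rx":0,"ry":0,"rz":21.8},
])

```text
time: 1.35
position: [0.4128, 0.0702, 0.2512]
tool_rot: [0.694, 0.72, -0.001, 0.0]
ft_force: [1.6, -0.1, -0.4]
grip_width: 0.0015
```

```bash

python3 -c "
from h import *
rel([fx(0,.175,.25),fx(0,.175,.042)])"
```

```text
t 1.35 pos [0.4128 0.0702 0.2512] rv to goal [-0.05  0.1   0.05] F [ 1.65 -0.14 -0.36] w 0.0015
fixture xy [-0.0239  0.378 ]
[-0.203   0.0237  0.0015]
[-0.2027  0.0239  0.2095]
```

step_arm([
  {"dx":-0.06,"dy":0.01,"dz":0.0,"rx":0,"ry":0,"rz":0},
  {"dx":-0.12,"dy":0.024,"dz":0.0,"rx":0,"ry":0,"rz":0},
  {"dx":-0.17,"dy":0.024,"dz":0.03,"rx":0,"ry":0,"rz":0},
  {"dx":-0.2,"dy":0.024,"dz":0.07,"rx":0,"ry":0,"rz":0},
  {"dx":-0.203,"dy":0.024,"dz":0.125,"rx":0,"ry":0,"rz":0},
])

```text
time: 1.98
position: [0.4462, -0.1353, 0.1261]
tool_rot: [0.695, 0.719, -0.0, 0.003]
ft_force: [0.1, -0.4, 0.1]
grip_width: 0.0007
```

```bash

python3 -c "
from h import *
rel([fx(0,.175,.042)])
from rig import viewer
for n in('top','side'):
  c=viewer.camera(n); cv2.imwrite(f'pics/{n}1.png',c['img'])
"
```

```text
t 1.98 pos [ 0.4462 -0.1353  0.1261] rv to goal [ 0.24  0.3  -0.15] F [ 0.05 -0.44  0.09] w 0.0007
fixture xy [0.0019 0.1714]
[ 0.004  -0.0023  0.0841]
```

View pics/top1.png

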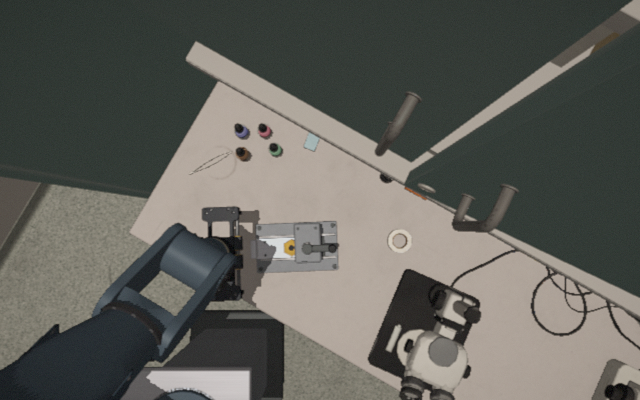

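View pics/side1.png

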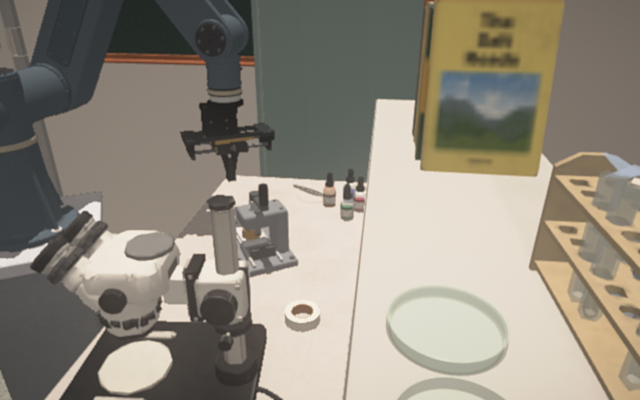

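step_arm([
  {"dx":0.006,"dy":-0.002,"dz":0.03,"rx":0,"ry":0,"rz":0},
  {"dx":0.006,"dy":-0.002,"dz":0.06,"rx":0,"ry":0,"rz":0},
  {"dx":0.006,"dy":-0.002,"dz":0.084,"rx":0,"ry":0,"rz":0},
  {"dx":0.0,"dy":-0.002,"dz":0.084,"rx":0,"ry":0,"rz":0},
  {"dx":-0.012,"dy":-0.002,"dz":0.084,"rx":0,"ry":0,"rz":0},
])

```text
time: 2.7
position: [0.4388, -0.143, 0.0391]
tool_rot: [0.694, 0.72, -0.002, -0.005]
ft_force: [0.2, -0.2, 0.6]
grip_width: 0.0007
```

```bash

python3 -c "
from h import *
rel([fx(0,.1065,.042)])
"
```

```text
t 2.7 pos [ 0.4388 -0.143   0.0391] rv to goal [-0.61 -0.25  0.02] F [ 0.23 -0.22  0.58] w 0.0007
fixture xy [-0.0057  0.164 ]
[-0.0575  0.0056 -0.0032]
```

step_arm([
  {"dx":-0.01,"dy":0.005,"dz":-0.003,"rx":0,"ry":0,"rz":0},
  {"dx":-0.02,"dy":0.005,"dz":-0.003,"rx":0,"ry":0,"rz":0},
  {"dx":-0.03,"dy":0.005,"dz":-0.003,"rx":0,"ry":0,"rz":0},
  {"dx":-0.04,"dy":0.005,"dz":-0.003,"rx":0,"ry":0,"rz":0},
  {"dx":-0.048,"dy":0.005,"dz":-0.003,"rx":0,"ry":0,"rz":0},
])

```text
time: 3.32
position: [0.4453, -0.1913, 0.0418]
tool_rot: [0.694, 0.72, -0.002, -0.006]
ft_force: [0.9, 2.6, 1.8]
grip_width: 0.0006
```

```bash

python3 -c "
from h import *
rel([fx(0,.1065,.042)])
"
```

```text
t 3.33 pos [ 0.4453 -0.1913  0.0418] rv to goal [-0.64 -0.28 -0.  ] F [0.87 2.58 1.84] w 0.0006
fixture xy [-0.0009  0.1155]
[-0.009   0.0009 -0.0003]
```

Contact at about 3 N; 9 mm to go. Creep on, a little past.

step_arm([
  {"dx":-0.003,"dy":0.001,"dz":0,"rx":0,"ry":0,"rz":0},
  {"dx":-0.006,"dy":0.001,"dz":0,"rx":0,"ry":0,"rz":0},
  {"dx":-0.008,"dy":0.001,"dz":0,"rx":0,"ry":0,"rz":0},
  {"dx":-0.009,"dy":0.001,"dz":0,"rx":0,"ry":0,"rz":0},
  {"dx":-0.01,"dy":0.001,"dz":0,"rx":0,"ry":0,"rz":0},
])

```text
time: 3.95
position: [0.4457, -0.1977, 0.0415]
tool_rot: [0.695, 0.719, -0.001, -0.009]
ft_force: [4.8, 15.6, 4.2]
grip_width: 0.0002
```

```bash

python3 -c "
from h import *
rel([fx(0,.1065,.042)])
"
```

```text
t 3.95 pos [ 0.4457 -0.1977  0.0415] rv to goal [-0.78 -0.61 -0.1 ] F [ 4.85 15.6   4.22] w 0.0002
fixture xy [-0.0008  0.1091]
[-0.0026  0.0008 -0.0005]
```

step_arm([
  {"dx":-0.002,"dy":0,"dz":0,"rx":0,"ry":0,"rz":0},
  {"dx":-0.003,"dy":0,"dz":0,"rx":0,"ry":0,"rz":0},
  {"dx":-0.004,"dy":0,"dz":0,"rx":0,"ry":0,"rz":0},
  {"dx":-0.004,"dy":0,"dz":0,"rx":0,"ry":0,"rz":0},
  {"dx":-0.004,"dy":0,"dz":0,"rx":0,"ry":0,"rz":0},
])

```text
time: 4.58
position: [0.4457, -0.1977, 0.0415]
tool_rot: [0.695, 0.719, 0.0, -0.011]
ft_force: [6.7, 15.5, 5.6]
grip_width: 0.0007
```

```bash

python3 -c "
from h import *
rel([fx(0,.17,.042)])
"
```

```text
t 4.58 pos [ 0.4457 -0.1977  0.0415] rv to goal [-0.84 -0.92 -0.17] F [ 6.74 15.51  5.61] w 0.0007
fixture xy [-0.0008  0.1091]
[0.0609 0.0007 0.0005]
```

Position no longer changes: it is at the stop. Back off and rise.

step_arm([
  {"dx":0.02,"dy":0,"dz":0,"rx":-0.8,"ry":-0.9,"rz":0},
  {"dx":0.035,"dy":0,"dz":-0.03,"rx":-0.8,"ry":-0.9,"rz":0},
  {"dx":0.035,"dy":0,"dz":-0.09,"rx":-0.8,"ry":-0.9,"rz":0},
  {"dx":0.035,"dy":0,"dz":-0.15,"rx":-0.8,"ry":-0.9,"rz":0},
  {"dx":0.035,"dy":0,"dz":-0.2,"rx":-0.8,"ry":-0.9,"rz":0},
], gripper=0)

```text
time: 5.2
position: [0.4484, -0.1667, 0.2447]
tool_rot: [0.695, 0.719, -0.0, 0.002]
ft_force: [0.4, -0.6, 0.3]
grip_width: 0.0004
```

```bash

python3 - <<'E' 2>/dev/null
from h import *
rel([fx(0,-.055,.26),fx(0,-.055,.163)])
from rig import viewer
c=viewer.camera('top'); cv2.imwrite('pics/top2.png',c['img'])
s=viewer.camera('side'); cv2.imwrite('pics/side2.png',cv2.resize(s['img'][160:340,220:400],None,fx=3,fy=3))
P=wmap(c);z=P[...,2];u,v=np.meshgrid(np.arange(640),np.arange(400))
m=(z>.165)&(z<.19)&(u>320)&(u<345)&(v>235)&(v<262);print("grip",m.sum(),np.median(P[m],0))
m=(z>.04)&(z<.06)&(u>240)&(u<290)&(v>230)&(v<265);print("plate",m.sum(),np.median(P[m],0), (np.median(P[m],0)-A)@ey)
E
```

```text
t 5.2 pos [ 0.4484 -0.1667  0.2447] rv to goal [ 0.13  0.16 -0.15] F [ 0.41 -0.6   0.27] w 0.0004
fixture xy [0.003 0.14 ]
[-0.1951 -0.0025 -0.0148]
[-0.1948 -0.0027  0.0822]
grip 53 [ 0.45225253 -0.35960644  0.17833345]
plate 111 [ 0.44421763 -0.21658795  0.05022421] 0.09028173563100206
```

View pics/top2.png

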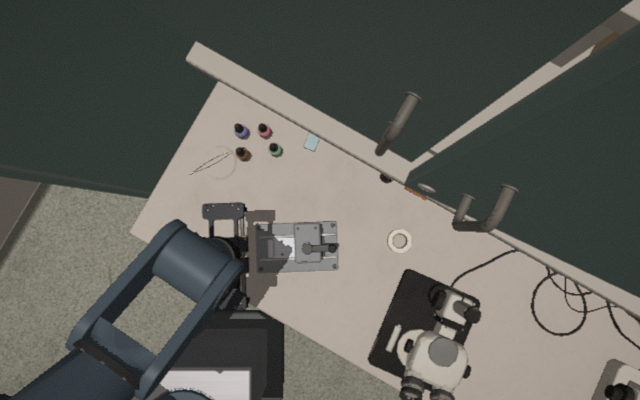

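step_arm([
  {"dx":-0.05,"dy":-0.0025,"dz":-0.01,"rx":0,"ry":0,"rz":0},
  {"dx":-0.1,"dy":-0.0025,"dz":-0.01,"rx":0,"ry":0,"rz":0},
  {"dx":-0.15,"dy":-0.0025,"dz":-0.01,"rx":0,"ry":0,"rz":0},
  {"dx":-0.185,"dy":-0.0025,"dz":-0.005,"rx":0,"ry":0,"rz":0},
  {"dx":-0.195,"dy":-0.0025,"dz":0.0,"rx":0,"ry":0,"rz":0},
], gripper=0.6)

```text
time: 5.92
position: [0.4552, -0.3659, 0.2482]
tool_rot: [0.696, 0.718, 0.001, 0.007]
ft_force: [0.9, -0.3, 0.5]
grip_width: 0.0427
```

```bash

python3 - <<'E' 2>/dev/null
from h import *
rel([fx(0,-.055,.163)])
from rig import viewer
s=viewer.camera('side'); cv2.imwrite('pics/side3.png',s['img'])
E
```

```text
t 5.92 pos [ 0.4552 -0.3659  0.2482] rv to goal [ 0.64  0.57 -0.27] F [ 0.89 -0.26  0.47] w 0.0427
fixture xy [ 0.0026 -0.0593]
[ 0.0051 -0.0036  0.0852]
```

View pics/side3.png

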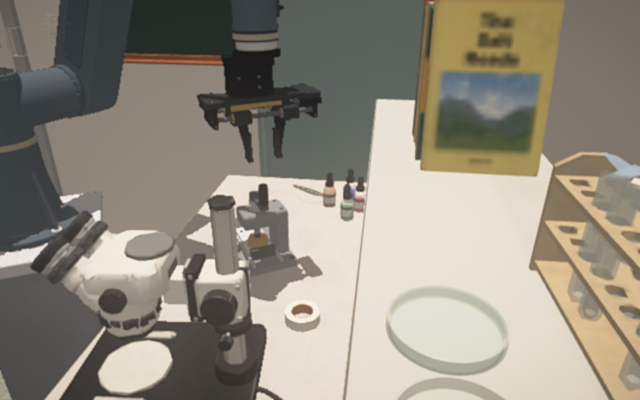

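step_arm([
  {"dx":0.005,"dy":-0.0035,"dz":0.02,"rx":0.6,"ry":0.5,"rz":-0.2},
  {"dx":0.005,"dy":-0.0035,"dz":0.045,"rx":0.6,"ry":0.5,"rz":-0.2},
  {"dx":0.005,"dy":-0.0035,"dz":0.068,"rx":0.6,"ry":0.5,"rz":-0.2},
  {"dx":0.005,"dy":-0.0035,"dz":0.083,"rx":0.6,"ry":0.5,"rz":-0.2},
  {"dx":0.005,"dy":-0.0035,"dz":0.084,"rx":0.6,"ry":0.5,"rz":-0.2},
])

```text
time: 6.6
position: [0.4515, -0.3593, 0.1618]
tool_rot: [0.694, 0.72, 0.0, -0.002]
ft_force: [0.3, 0.3, 0.4]
grip_width: 0.0518
```

```bash

python3 - <<'E' 2>/dev/null
from h import *
rel([fx(0,-.055,.163)])
E
```

```text
t 6.6 pos [ 0.4515 -0.3593  0.1618] rv to goal [-0.16 -0.18  0.01] F [0.29 0.33 0.44] w 0.0518
fixture xy [-0.0009 -0.0526]
[-0.0024  0.0009 -0.0012]
```

step_arm([
  {"dx":-0.0024,"dy":0.001,"dz":-0.001,"rx":0,"ry":0,"rz":0},
  {"dx":-0.0024,"dy":0.001,"dz":-0.001,"rx":0,"ry":0,"rz":0},
  {"dx":-0.0024,"dy":0.001,"dz":-0.001,"rx":0,"ry":0,"rz":0},
  {"dx":-0.0024,"dy":0.001,"dz":-0.001,"rx":0,"ry":0,"rz":0},
  {"dx":-0.0024,"dy":0.001,"dz":-0.001,"rx":0,"ry":0,"rz":0},
], gripper=0, force=30)

```text
time: 7.22
position: [0.4528, -0.3619, 0.1632]
tool_rot: [0.694, 0.72, 0.0, -0.002]
ft_force: [0.3, -0.1, 2.3]
grip_width: 0.0172
```

```bash

cat >> h.py <<'E'
# crank: angle th (0 at -y, clockwise next to -x): pos = (-r sin th, -r cos th)
RC=.055; Z0=.1625
def st():
    from rig import telemetry
    o=telemetry.get_obs(); p=np.asarray(o["position"]); d=p-A; x,y=d@ex,d@ey
    th=np.arctan2(-x,-y); r=np.hypot(x,y)
    F=np.asarray(o["ft_force"]); fxx,fyy=F@ex,F@ey
    # tangential dir clockwise: d/dth=(-cos,sin); force opposing motion is reported as F·t negative
    t=np.array([-np.cos(th),np.sin(th)]); n=np.array([-np.sin(th),-np.cos(th)])
    print("t %.2f th %.3f(+2pi %.3f) r %.4f z %.4f | Ft %.1f Fr %.1f Fz %.1f w %.4f"%(o["time"],th,th+2*np.pi,r,p[2],t@[fxx,fyy],n@[fxx,fyy],F[2],o["grip_width"]))
    return o,p
def wind(ths,zoff=0):
    """rows to go to crank angles ths (unwrapped)"""
    o,p=st(); R=Ro.from_quat(o["tool_rot"]).as_matrix(); rv=np.degrees(Ro.from_matrix(R.T@Rg).as_rotvec()); print("rv",np.round(rv,1))
    L=[]
    for a in ths:
        q=fx(-RC*np.sin(a),-RC*np.cos(a),Z0-.01*a/(2*np.pi)+zoff); d=R.T@(q-p)
        L.append('{"dx": %.4f, "dy": %.4f, "dz": %.4f, "rx": %.1f, "ry": %.1f, "rz": %.1f}'%(*d,*rv))
    print("["+", ".join(L)+"]")
E
python3 - <<'E' 2>/dev/null
from h import *
wind(np.arange(1,6)*.1)
E
```

```text
t 7.22 th -0.005(+2pi 6.278) r 0.0552 z 0.1632 | Ft -0.3 Fr 0.2 Fz 2.3 w 0.0172
rv [-0.1 -0.1  0. ]
[{"dx": 0.0005, "dy": -0.0058, "dz": 0.0008, "rx": -0.1, "ry": -0.1, "rz": 0.0}, {"dx": 0.0013, "dy": -0.0112, "dz": 0.0010, "rx": -0.1, "ry": -0.1, "rz": 0.0}, {"dx": 0.0027, "dy": -0.0165, "dz": 0.0012, "rx": -0.1, "ry": -0.1, "rz": 0.0}, {"dx": 0.0045, "dy": -0.0217, "dz": 0.0014, "rx": -0.1, "ry": -0.1, "rz": 0.0}, {"dx": 0.0069, "dy": -0.0267, "dz": 0.0015, "rx": -0.1, "ry": -0.1, "rz": 0.0}]
```

step_arm([
  {"dx":0.0005,"dy":-0.006,"dz":0.0002,"rx":0,"ry":0,"rz":0},
  {"dx":0.0013,"dy":-0.0115,"dz":0.0004,"rx":0,"ry":0,"rz":0},
  {"dx":0.0027,"dy":-0.0165,"dz":0.0006,"rx":0,"ry":0,"rz":0},
  {"dx":0.0045,"dy":-0.0217,"dz":0.0008,"rx":0,"ry":0,"rz":0},
  {"dx":0.007,"dy":-0.0267,"dz":0.001,"rx":0,"ry":0,"rz":0},
])

```text
time: 7.85
position: [0.4257, -0.3558, 0.1624]
tool_rot: [0.694, 0.72, 0.0, -0.001]
ft_force: [3.4, 0.4, 0.7]
grip_width: 0.0173
```

```bash
sed -i 's/Z0=.1625/Z0=.1632/' h.py
python3 - <<'E' 2>/dev/null
from h import *
wind(.5+np.arange(1,6)*.14)
E
```

```text
t 7.85 th 0.505(+2pi 6.788) r 0.0550 z 0.1624 | Ft -2.8 Fr -1.9 Fz 0.7 w 0.0173
rv [-0.1 -0.1 -0. ]
[{"dx": 0.0040, "dy": -0.0063, "dz": 0.0002, "rx": -0.1, "ry": -0.1, "rz": -0.0}, {"dx": 0.0090, "dy": -0.0121, "dz": 0.0005, "rx": -0.1, "ry": -0.1, "rz": -0.0}, {"dx": 0.0148, "dy": -0.0172, "dz": 0.0007, "rx": -0.1, "ry": -0.1, "rz": -0.0}, {"dx": 0.0212, "dy": -0.0214, "dz": 0.0010, "rx": -0.1, "ry": -0.1, "rz": -0.0}, {"dx": 0.0282, "dy": -0.0247, "dz": 0.0012, "rx": -0.1, "ry": -0.1, "rz": -0.0}]
```

step_arm([
  {"dx":0.004,"dy":-0.0063,"dz":0.0002,"rx":0,"ry":0,"rz":0},
  {"dx":0.009,"dy":-0.012,"dz":0.0005,"rx":0,"ry":0,"rz":0},
  {"dx":0.0148,"dy":-0.0172,"dz":0.0007,"rx":0,"ry":0,"rz":0},
  {"dx":0.0212,"dy":-0.0214,"dz":0.001,"rx":0,"ry":0,"rz":0},
  {"dx":0.0282,"dy":-0.0247,"dz":0.0012,"rx":0,"ry":0,"rz":0},
])

```text
time: 8.48
position: [0.4002, -0.3285, 0.1614]
tool_rot: [0.694, 0.72, 0.0, -0.0]
ft_force: [7.0, 0.4, -2.2]
grip_width: 0.0172
```

```bash

python3 - <<'E' 2>/dev/null
from h import *
wind(1.2+np.arange(1,6)*.14)
E
```

```text
t 8.47 th 1.198(+2pi 7.481) r 0.0548 z 0.1614 | Ft -2.4 Fr -6.5 Fz -2.2 w 0.0172
rv [-0.  -0.1 -0. ]
[{"dx": 0.0074, "dy": -0.0025, "dz": 0.0003, "rx": -0.0, "ry": -0.1, "rz": -0.0}, {"dx": 0.0150, "dy": -0.0037, "dz": 0.0005, "rx": -0.0, "ry": -0.1, "rz": -0.0}, {"dx": 0.0227, "dy": -0.0039, "dz": 0.0008, "rx": -0.0, "ry": -0.1, "rz": -0.0}, {"dx": 0.0303, "dy": -0.0030, "dz": 0.0010, "rx": -0.0, "ry": -0.1, "rz": -0.0}, {"dx": 0.0378, "dy": -0.0010, "dz": 0.0012, "rx": -0.0, "ry": -0.1, "rz": -0.0}]
```

step_arm([
  {"dx":0.0074,"dy":-0.0018,"dz":0.0005,"rx":0,"ry":0,"rz":0},
  {"dx":0.015,"dy":-0.003,"dz":0.0008,"rx":0,"ry":0,"rz":0},
  {"dx":0.0227,"dy":-0.0031,"dz":0.001,"rx":0,"ry":0,"rz":0},
  {"dx":0.0303,"dy":-0.0022,"dz":0.0013,"rx":0,"ry":0,"rz":0},
  {"dx":0.0378,"dy":-0.0002,"dz":0.0015,"rx":0,"ry":0,"rz":0},
])

```text
time: 9.1
position: [0.3985, -0.2904, 0.1601]
tool_rot: [0.694, 0.72, 0.0, -0.001]
ft_force: [0.6, -2.7, 4.1]
grip_width: 0.0172
```

```bash
sed -i 's/^ey=/ey=/; s/^RC=.055; Z0=.1632/A=A+.0008*ex\nRC=.055; Z0=.1630/' h.py
python3 - <<'E' 2>/dev/null
from h import *
wind(1.9+np.arange(1,6)*.1)
E
```

```text
t 9.10 th 1.906(+2pi 8.189) r 0.0553 z 0.1601 | Ft -2.4 Fr -1.4 Fz 4.1 w 0.0172
rv [-0. -0. -0.]
[{"dx": 0.0047, "dy": 0.0022, "dz": 0.0003, "rx": -0.0, "ry": -0.0, "rz": -0.0}, {"dx": 0.0096, "dy": 0.0047, "dz": 0.0004, "rx": -0.0, "ry": -0.0, "rz": -0.0}, {"dx": 0.0142, "dy": 0.0077, "dz": 0.0006, "rx": -0.0, "ry": -0.0, "rz": -0.0}, {"dx": 0.0185, "dy": 0.0112, "dz": 0.0008, "rx": -0.0, "ry": -0.0, "rz": -0.0}, {"dx": 0.0224, "dy": 0.0151, "dz": 0.0009, "rx": -0.0, "ry": -0.0, "rz": -0.0}]
```

step_arm([
  {"dx":0.0047,"dy":0.0022,"dz":0.0,"rx":0,"ry":0,"rz":0},
  {"dx":0.0096,"dy":0.0047,"dz":0.0002,"rx":0,"ry":0,"rz":0},
  {"dx":0.0142,"dy":0.0077,"dz":0.0004,"rx":0,"ry":0,"rz":0},
  {"dx":0.0185,"dy":0.0112,"dz":0.0005,"rx":0,"ry":0,"rz":0},
  {"dx":0.0224,"dy":0.0151,"dz":0.0006,"rx":0,"ry":0,"rz":0},
])

```text
time: 9.72
position: [0.4128, -0.2672, 0.1594]
tool_rot: [0.694, 0.72, -0.0, -0.001]
ft_force: [0.6, -3.1, 1.6]
grip_width: 0.0174
```

```bash
sed -i 's/Z0=.1630/Z0=.1632/' h.py
python3 - <<'E' 2>/dev/null
from h import *
wind(2.4+np.arange(1,6)*.05)
E
```

```text
t 9.72 th 2.406(+2pi 8.689) r 0.0552 z 0.1594 | Ft -1.7 Fr -2.7 Fz 1.6 w 0.0174
rv [-0.1 -0.1 -0. ]
[{"dx": 0.0015, "dy": 0.0020, "dz": 0.0001, "rx": -0.1, "ry": -0.1, "rz": -0.0}, {"dx": 0.0032, "dy": 0.0041, "dz": 0.0001, "rx": -0.1, "ry": -0.1, "rz": -0.0}, {"dx": 0.0048, "dy": 0.0064, "dz": 0.0002, "rx": -0.1, "ry": -0.1, "rz": -0.0}, {"dx": 0.0063, "dy": 0.0087, "dz": 0.0003, "rx": -0.1, "ry": -0.1, "rz": -0.0}, {"dx": 0.0076, "dy": 0.0111, "dz": 0.0004, "rx": -0.1, "ry": -0.1, "rz": -0.0}]
```

step_arm([
  {"dx":0.0015,"dy":0.002,"dz":0.0,"rx":0,"ry":0,"rz":0},
  {"dx":0.0032,"dy":0.0041,"dz":0.0001,"rx":0,"ry":0,"rz":0},
  {"dx":0.0048,"dy":0.0064,"dz":0.0002,"rx":0,"ry":0,"rz":0},
  {"dx":0.0063,"dy":0.0087,"dz":0.0002,"rx":0,"ry":0,"rz":0},
  {"dx":0.0076,"dy":0.0111,"dz":0.0003,"rx":0,"ry":0,"rz":0},
])

```text
time: 10.35
position: [0.4236, -0.2591, 0.159]
tool_rot: [0.694, 0.72, -0.0, -0.001]
ft_force: [-0.8, -2.4, 0.5]
grip_width: 0.0172
```

```bash

python3 - <<'E' 2>/dev/null
from h import *
wind(2.65+np.arange(1,6)*.04)
E
```

```text
t 10.35 th 2.651(+2pi 8.934) r 0.0551 z 0.1590 | Ft -1.9 Fr -1.7 Fz 0.5 w 0.0172
rv [-0.1 -0.1 -0. ]
[{"dx": 0.0009, "dy": 0.0020, "dz": 0.0000, "rx": -0.1, "ry": -0.1, "rz": -0.0}, {"dx": 0.0018, "dy": 0.0040, "dz": 0.0001, "rx": -0.1, "ry": -0.1, "rz": -0.0}, {"dx": 0.0026, "dy": 0.0060, "dz": 0.0002, "rx": -0.1, "ry": -0.1, "rz": -0.0}, {"dx": 0.0034, "dy": 0.0081, "dz": 0.0002, "rx": -0.1, "ry": -0.1, "rz": -0.0}, {"dx": 0.0041, "dy": 0.0102, "dz": 0.0003, "rx": -0.1, "ry": -0.1, "rz": -0.0}]
```

step_arm([
  {"dx":0.0009,"dy":0.002,"dz":0.0,"rx":0,"ry":0,"rz":0},
  {"dx":0.0018,"dy":0.004,"dz":0.0001,"rx":0,"ry":0,"rz":0},
  {"dx":0.0026,"dy":0.006,"dz":0.0002,"rx":0,"ry":0,"rz":0},
  {"dx":0.0034,"dy":0.0081,"dz":0.0002,"rx":0,"ry":0,"rz":0},
  {"dx":0.0041,"dy":0.0102,"dz":0.0003,"rx":0,"ry":0,"rz":0},
])

```text
time: 10.98
position: [0.4337, -0.2545, 0.1586]
tool_rot: [0.694, 0.72, -0.0, -0.001]
ft_force: [-1.5, -3.1, 1.6]
grip_width: 0.0175
```

```bash

python3 - <<'E' 2>/dev/null
from h import *
wind(2.85+np.arange(1,6)*.04)
E
```

```text
t 10.97 th 2.852(+2pi 9.135) r 0.0551 z 0.1586 | Ft -2.4 Fr -2.5 Fz 1.6 w 0.0175
rv [-0.1 -0.1 -0. ]
[{"dx": 0.0005, "dy": 0.0020, "dz": 0.0000, "rx": -0.1, "ry": -0.1, "rz": -0.0}, {"dx": 0.0010, "dy": 0.0042, "dz": 0.0001, "rx": -0.1, "ry": -0.1, "rz": -0.0}, {"dx": 0.0014, "dy": 0.0063, "dz": 0.0001, "rx": -0.1, "ry": -0.1, "rz": -0.0}, {"dx": 0.0018, "dy": 0.0085, "dz": 0.0002, "rx": -0.1, "ry": -0.1, "rz": -0.0}, {"dx": 0.0020, "dy": 0.0107, "dz": 0.0002, "rx": -0.1, "ry": -0.1, "rz": -0.0}]
```

step_arm([
  {"dx":0.0005,"dy":0.002,"dz":0.0,"rx":0,"ry":0,"rz":0},
  {"dx":0.001,"dy":0.0042,"dz":0.0,"rx":0,"ry":0,"rz":0},
  {"dx":0.0014,"dy":0.0063,"dz":0.0001,"rx":0,"ry":0,"rz":0},
  {"dx":0.0018,"dy":0.0085,"dz":0.0002,"rx":0,"ry":0,"rz":0},
  {"dx":0.002,"dy":0.0107,"dz":0.0002,"rx":0,"ry":0,"rz":0},
])

```text
time: 11.6
position: [0.4443, -0.2521, 0.1584]
tool_rot: [0.694, 0.72, -0.0, -0.001]
ft_force: [-1.0, -2.2, 0.6]
grip_width: 0.0173
```

```bash

python3 - <<'E' 2>/dev/null
from h import *
wind(3.05+np.arange(1,6)*.04)
E
```

```text
t 11.60 th 3.050(+2pi 9.333) r 0.0550 z 0.1584 | Ft -1.2 Fr -2.0 Fz 0.6 w 0.0173
rv [-0.1 -0.1  0. ]
[{"dx": 0.0001, "dy": 0.0022, "dz": 0.0001, "rx": -0.1, "ry": -0.1, "rz": 0.0}, {"dx": 0.0002, "dy": 0.0044, "dz": 0.0001, "rx": -0.1, "ry": -0.1, "rz": 0.0}, {"dx": 0.0002, "dy": 0.0066, "dz": 0.0002, "rx": -0.1, "ry": -0.1, "rz": 0.0}, {"dx": 0.0001, "dy": 0.0088, "dz": 0.0002, "rx": -0.1, "ry": -0.1, "rz": 0.0}, {"dx": -0.0001, "dy": 0.0110, "dz": 0.0003, "rx": -0.1, "ry": -0.1, "rz": 0.0}]
```

step_arm([
  {"dx":0.0001,"dy":0.0022,"dz":0.0001,"rx":0,"ry":0,"rz":0},
  {"dx":0.0002,"dy":0.0044,"dz":0.0001,"rx":0,"ry":0,"rz":0},
  {"dx":0.0002,"dy":0.0066,"dz":0.0002,"rx":0,"ry":0,"rz":0},
  {"dx":0.0001,"dy":0.0088,"dz":0.0002,"rx":0,"ry":0,"rz":0},
  {"dx":-0.0001,"dy":0.011,"dz":0.0003,"rx":0,"ry":0,"rz":0},
])

```text
time: 12.22
position: [0.454, -0.2516, 0.1581]
tool_rot: [0.694, 0.72, -0.001, -0.003]
ft_force: [-7.0, -3.8, 5.8]
grip_width: 0.0171
```

```bash

python3 - <<'E' 2>/dev/null
from h import *
wind(3.25+np.arange(1,6)*.04)
E
```

```text
t 12.22 th -3.057(+2pi 3.227) r 0.0551 z 0.1581 | Ft -6.8 Fr -4.1 Fz 5.8 w 0.0171
rv [-0.3 -0.1  0.1]
[{"dx": -0.0005, "dy": 0.0035, "dz": 0.0001, "rx": -0.3, "ry": -0.1, "rz": 0.1}, {"dx": -0.0009, "dy": 0.0056, "dz": 0.0001, "rx": -0.3, "ry": -0.1, "rz": 0.1}, {"dx": -0.0013, "dy": 0.0078, "dz": 0.0002, "rx": -0.3, "ry": -0.1, "rz": 0.1}, {"dx": -0.0019, "dy": 0.0099, "dz": 0.0002, "rx": -0.3, "ry": -0.1, "rz": 0.1}, {"dx": -0.0025, "dy": 0.0120, "dz": 0.0003, "rx": -0.3, "ry": -0.1, "rz": 0.1}]
```

step_arm([
  {"dx":-0.0002,"dy":0.001,"dz":-0.0004,"rx":0,"ry":0,"rz":0},
  {"dx":-0.0003,"dy":0.002,"dz":-0.0006,"rx":0,"ry":0,"rz":0},
  {"dx":-0.0005,"dy":0.003,"dz":-0.0006,"rx":0,"ry":0,"rz":0},
  {"dx":-0.0007,"dy":0.004,"dz":-0.0006,"rx":0,"ry":0,"rz":0},
  {"dx":-0.0008,"dy":0.0045,"dz":-0.0006,"rx":0,"ry":0,"rz":0},
])

```text
time: 12.85
position: [0.4559, -0.2517, 0.1581]
tool_rot: [0.693, 0.721, -0.003, -0.005]
ft_force: [-8.7, -4.6, 2.6]
grip_width: 0.017
```

```bash

python3 - <<'E' 2>/dev/null
from h import *
wind(3.25-np.arange(1,6)*.12)
E
```

```text
t 12.85 th -3.021(+2pi 3.262) r 0.0551 z 0.1581 | Ft -8.3 Fr -5.3 Fz 2.6 w 0.0170
rv [-0.7 -0.2  0.1]
[{"dx": 0.0003, "dy": -0.0073, "dz": -0.0000, "rx": -0.7, "ry": -0.2, "rz": 0.1}, {"dx": -0.0002, "dy": -0.0139, "dz": -0.0002, "rx": -0.7, "ry": -0.2, "rz": 0.1}, {"dx": -0.0014, "dy": -0.0203, "dz": -0.0003, "rx": -0.7, "ry": -0.2, "rz": 0.1}, {"dx": -0.0034, "dy": -0.0266, "dz": -0.0004, "rx": -0.7, "ry": -0.2, "rz": 0.1}, {"dx": -0.0062, "dy": -0.0326, "dz": -0.0005, "rx": -0.7, "ry": -0.2, "rz": 0.1}]
```

step_arm([
  {"dx":0.0003,"dy":-0.0073,"dz":0.0,"rx":-0.6,"ry":-0.2,"rz":0.1},
  {"dx":-0.0002,"dy":-0.0139,"dz":-0.0002,"rx":-0.6,"ry":-0.2,"rz":0.1},
  {"dx":-0.0014,"dy":-0.0203,"dz":-0.0003,"rx":-0.6,"ry":-0.2,"rz":0.1},
  {"dx":-0.0034,"dy":-0.0266,"dz":-0.0004,"rx":-0.6,"ry":-0.2,"rz":0.1},
  {"dx":-0.0062,"dy":-0.0326,"dz":-0.0005,"rx":-0.6,"ry":-0.2,"rz":0.1},
])

```text
time: 13.48
position: [0.4236, -0.2591, 0.1589]
tool_rot: [0.694, 0.72, 0.0, -0.0]
ft_force: [3.1, 0.4, -2.6]
grip_width: 0.0168
```

```bash

python3 - <<'E' 2>/dev/null
from h import *
wind(2.65-np.arange(1,6)*.14)
E
```

```text
t 13.47 th 2.651(+2pi 8.934) r 0.0551 z 0.1589 | Ft 2.8 Fr -1.2 Fz -2.6 w 0.0168
rv [-0. -0.  0.]
[{"dx": -0.0042, "dy": -0.0065, "dz": -0.0003, "rx": -0.0, "ry": -0.0, "rz": 0.0}, {"dx": -0.0091, "dy": -0.0124, "dz": -0.0005, "rx": -0.0, "ry": -0.0, "rz": 0.0}, {"dx": -0.0149, "dy": -0.0175, "dz": -0.0007, "rx": -0.0, "ry": -0.0, "rz": 0.0}, {"dx": -0.0213, "dy": -0.0218, "dz": -0.0010, "rx": -0.0, "ry": -0.0, "rz": 0.0}, {"dx": -0.0282, "dy": -0.0251, "dz": -0.0012, "rx": -0.0, "ry": -0.0, "rz": 0.0}]
```

step_arm([
  {"dx":-0.0042,"dy":-0.0065,"dz":-0.0003,"rx":0,"ry":0,"rz":0},
  {"dx":-0.0091,"dy":-0.0124,"dz":-0.0005,"rx":0,"ry":0,"rz":0},
  {"dx":-0.0149,"dy":-0.0175,"dz":-0.0007,"rx":0,"ry":0,"rz":0},
  {"dx":-0.0213,"dy":-0.0218,"dz":-0.001,"rx":0,"ry":0,"rz":0},
  {"dx":-0.0282,"dy":-0.0251,"dz":-0.0012,"rx":0,"ry":0,"rz":0},
])

```text
time: 14.1
position: [0.3991, -0.2883, 0.16]
tool_rot: [0.694, 0.72, 0.0, -0.001]
ft_force: [3.5, 2.0, -3.3]
grip_width: 0.0172
```

```bash

python3 - <<'E' 2>/dev/null
from h import *
wind(1.95-np.arange(1,6)*.14)
E
```

```text
t 14.10 th 1.947(+2pi 8.230) r 0.0553 z 0.1600 | Ft 3.1 Fr -2.7 Fz -3.3 w 0.0172
rv [-0.  -0.1  0. ]
[{"dx": -0.0073, "dy": -0.0020, "dz": -0.0003, "rx": -0.0, "ry": -0.1, "rz": 0.0}, {"dx": -0.0149, "dy": -0.0033, "dz": -0.0006, "rx": -0.0, "ry": -0.1, "rz": 0.0}, {"dx": -0.0226, "dy": -0.0035, "dz": -0.0008, "rx": -0.0, "ry": -0.1, "rz": 0.0}, {"dx": -0.0302, "dy": -0.0026, "dz": -0.0010, "rx": -0.0, "ry": -0.1, "rz": 0.0}, {"dx": -0.0377, "dy": -0.0007, "dz": -0.0013, "rx": -0.0, "ry": -0.1, "rz": 0.0}]
```

step_arm([
  {"dx":-0.0073,"dy":-0.002,"dz":-0.0002,"rx":0,"ry":0,"rz":0},
  {"dx":-0.0149,"dy":-0.0032,"dz":-0.0005,"rx":0,"ry":0,"rz":0},
  {"dx":-0.0226,"dy":-0.0034,"dz":-0.0007,"rx":0,"ry":0,"rz":0},
  {"dx":-0.0302,"dy":-0.0025,"dz":-0.0009,"rx":0,"ry":0,"rz":0},
  {"dx":-0.0377,"dy":-0.0006,"dz":-0.0012,"rx":0,"ry":0,"rz":0},
])

```text
time: 14.72
position: [0.3994, -0.3259, 0.1611]
tool_rot: [0.694, 0.72, 0.0, -0.002]
ft_force: [0.9, 2.9, -0.0]
grip_width: 0.017
```

```bash

python3 - <<'E' 2>/dev/null
from h import *
wind(1.25+np.arange(1,6)*.14)
E
```

```text
t 14.72 th 1.253(+2pi 7.536) r 0.0554 z 0.1611 | Ft 2.4 Fr -1.8 Fz -0.0 w 0.0170
rv [-0.1 -0.2  0. ]
[{"dx": 0.0074, "dy": -0.0015, "dz": 0.0001, "rx": -0.1, "ry": -0.2, "rz": 0.0}, {"dx": 0.0151, "dy": -0.0024, "dz": 0.0004, "rx": -0.1, "ry": -0.2, "rz": 0.0}, {"dx": 0.0228, "dy": -0.0021, "dz": 0.0006, "rx": -0.1, "ry": -0.2, "rz": 0.0}, {"dx": 0.0303, "dy": -0.0008, "dz": 0.0008, "rx": -0.1, "ry": -0.2, "rz": 0.0}, {"dx": 0.0377, "dy": 0.0015, "dz": 0.0011, "rx": -0.1, "ry": -0.2, "rz": 0.0}]
```

step_arm([
  {"dx":0.0074,"dy":-0.0015,"dz":0.0001,"rx":0,"ry":0,"rz":0},
  {"dx":0.0151,"dy":-0.0024,"dz":0.0003,"rx":0,"ry":0,"rz":0},
  {"dx":0.0228,"dy":-0.0021,"dz":0.0005,"rx":0,"ry":0,"rz":0},
  {"dx":0.0303,"dy":-0.0008,"dz":0.0007,"rx":0,"ry":0,"rz":0},
  {"dx":0.0377,"dy":0.0015,"dz":0.001,"rx":0,"ry":0,"rz":0},
])

```text
time: 15.35
position: [0.3996, -0.2875, 0.1602]
tool_rot: [0.694, 0.72, 0.0, -0.002]
ft_force: [0.2, -2.6, -3.5]
grip_width: 0.0172
```

```bash

python3 - <<'E' 2>/dev/null
from h import *
wind(1.95+np.arange(1,6)*.14)
E
```

```text
t 15.35 th 1.962(+2pi 8.245) r 0.0552 z 0.1602 | Ft -2.3 Fr -1.1 Fz -3.5 w 0.0172
rv [-0.1 -0.2  0. ]
[{"dx": 0.0063, "dy": 0.0033, "dz": 0.0003, "rx": -0.1, "ry": -0.2, "rz": 0.0}, {"dx": 0.0127, "dy": 0.0075, "dz": 0.0006, "rx": -0.1, "ry": -0.2, "rz": 0.0}, {"dx": 0.0184, "dy": 0.0127, "dz": 0.0008, "rx": -0.1, "ry": -0.2, "rz": 0.0}, {"dx": 0.0234, "dy": 0.0186, "dz": 0.0010, "rx": -0.1, "ry": -0.2, "rz": 0.0}, {"dx": 0.0274, "dy": 0.0251, "dz": 0.0012, "rx": -0.1, "ry": -0.2, "rz": 0.0}]
```

step_arm([
  {"dx":0.0063,"dy":0.0033,"dz":0.0003,"rx":0,"ry":0,"rz":0},
  {"dx":0.0127,"dy":0.0075,"dz":0.0006,"rx":0,"ry":0,"rz":0},
  {"dx":0.0184,"dy":0.0127,"dz":0.0008,"rx":0,"ry":0,"rz":0},
  {"dx":0.0234,"dy":0.0186,"dz":0.001,"rx":0,"ry":0,"rz":0},
  {"dx":0.0274,"dy":0.0251,"dz":0.0012,"rx":0,"ry":0,"rz":0},
])

```text
time: 15.98
position: [0.4239, -0.2589, 0.159]
tool_rot: [0.694, 0.72, 0.0, -0.002]
ft_force: [-1.6, -2.5, -0.8]
grip_width: 0.0175
```

```bash

python3 - <<'E' 2>/dev/null
from h import *
wind(2.65+np.arange(1,6)*.12)
E
```

```text
t 15.97 th 2.658(+2pi 8.941) r 0.0550 z 0.1590 | Ft -2.6 Fr -1.4 Fz -0.8 w 0.0175
rv [-0.1 -0.2  0. ]
[{"dx": 0.0025, "dy": 0.0056, "dz": 0.0002, "rx": -0.1, "ry": -0.2, "rz": 0.0}, {"dx": 0.0045, "dy": 0.0119, "dz": 0.0004, "rx": -0.1, "ry": -0.2, "rz": 0.0}, {"dx": 0.0058, "dy": 0.0184, "dz": 0.0006, "rx": -0.1, "ry": -0.2, "rz": 0.0}, {"dx": 0.0062, "dy": 0.0250, "dz": 0.0008, "rx": -0.1, "ry": -0.2, "rz": 0.0}, {"dx": 0.0059, "dy": 0.0315, "dz": 0.0009, "rx": -0.1, "ry": -0.2, "rz": 0.0}]
```

step_arm([
  {"dx":0.0025,"dy":0.0056,"dz":0.0002,"rx":0,"ry":0,"rz":0},
  {"dx":0.0045,"dy":0.0119,"dz":0.0004,"rx":0,"ry":0,"rz":0},
  {"dx":0.0058,"dy":0.0184,"dz":0.0006,"rx":0,"ry":0,"rz":0},
  {"dx":0.0062,"dy":0.025,"dz":0.0008,"rx":0,"ry":0,"rz":0},
  {"dx":0.0059,"dy":0.0315,"dz":0.0009,"rx":0,"ry":0,"rz":0},
])

```text
time: 16.6
position: [0.4554, -0.2519, 0.158]
tool_rot: [0.694, 0.72, -0.0, -0.002]
ft_force: [-3.3, -2.4, -0.3]
grip_width: 0.0169
```

```bash

python3 - <<'E' 2>/dev/null
from h import *
wind(3.25+np.arange(1,6)*.05)
wind(3.25+np.arange(1,6)*.12)
E
```

```text
t 16.60 th -3.030(+2pi 3.253) r 0.0550 z 0.1580 | Ft -3.1 Fr -2.6 Fz -0.3 w 0.0169
rv [-0.2 -0.2  0.1]
[{"dx": -0.0003, "dy": 0.0026, "dz": 0.0001, "rx": -0.2, "ry": -0.2, "rz": 0.1}, {"dx": -0.0008, "dy": 0.0053, "dz": 0.0002, "rx": -0.2, "ry": -0.2, "rz": 0.1}, {"dx": -0.0015, "dy": 0.0079, "dz": 0.0002, "rx": -0.2, "ry": -0.2, "rz": 0.1}, {"dx": -0.0022, "dy": 0.0106, "dz": 0.0003, "rx": -0.2, "ry": -0.2, "rz": 0.1}, {"dx": -0.0031, "dy": 0.0132, "dz": 0.0004, "rx": -0.2, "ry": -0.2, "rz": 0.1}]
t 16.60 th -3.030(+2pi 3.253) r 0.0550 z 0.1580 | Ft -3.1 Fr -2.6 Fz -0.3 w 0.0169
rv [-0.2 -0.2  0.1]
[{"dx": -0.0011, "dy": 0.0063, "dz": 0.0002, "rx": -0.2, "ry": -0.2, "rz": 0.1}, {"dx": -0.0029, "dy": 0.0127, "dz": 0.0004, "rx": -0.2, "ry": -0.2, "rz": 0.1}, {"dx": -0.0056, "dy": 0.0187, "dz": 0.0005, "rx": -0.2, "ry": -0.2, "rz": 0.1}, {"dx": -0.0089, "dy": 0.0244, "dz": 0.0007, "rx": -0.2, "ry": -0.2, "rz": 0.1}, {"dx": -0.0129, "dy": 0.0297, "dz": 0.0008, "rx": -0.2, "ry": -0.2, "rz": 0.1}]
```

step_arm([
  {"dx":-0.0003,"dy":0.0026,"dz":0.0001,"rx":0,"ry":0,"rz":0},
  {"dx":-0.0008,"dy":0.0053,"dz":0.0002,"rx":0,"ry":0,"rz":0},
  {"dx":-0.0015,"dy":0.0079,"dz":0.0002,"rx":0,"ry":0,"rz":0},
  {"dx":-0.0022,"dy":0.0106,"dz":0.0003,"rx":0,"ry":0,"rz":0},
  {"dx":-0.0031,"dy":0.0132,"dz":0.0004,"rx":0,"ry":0,"rz":0},
])

```text
time: 17.23
position: [0.4687, -0.2545, 0.1576]
tool_rot: [0.694, 0.72, -0.0, -0.002]
ft_force: [-3.8, -2.5, 1.6]
grip_width: 0.0168
```

```bash

python3 - <<'E' 2>/dev/null
from h import *
wind(3.5+np.arange(1,6)*.08)
E
```

```text
t 17.23 th -2.783(+2pi 3.500) r 0.0550 z 0.1576 | Ft -2.9 Fr -3.6 Fz 1.6 w 0.0168
rv [-0.2 -0.2  0.1]
[{"dx": -0.0017, "dy": 0.0041, "dz": 0.0001, "rx": -0.2, "ry": -0.2, "rz": 0.1}, {"dx": -0.0037, "dy": 0.0080, "dz": 0.0002, "rx": -0.2, "ry": -0.2, "rz": 0.1}, {"dx": -0.0060, "dy": 0.0117, "dz": 0.0003, "rx": -0.2, "ry": -0.2, "rz": 0.1}, {"dx": -0.0087, "dy": 0.0152, "dz": 0.0004, "rx": -0.2, "ry": -0.2, "rz": 0.1}, {"dx": -0.0116, "dy": 0.0185, "dz": 0.0005, "rx": -0.2, "ry": -0.2, "rz": 0.1}]
```

Freed. On to 3.9.

step_arm([
  {"dx":-0.0017,"dy":0.0041,"dz":0.0001,"rx":0,"ry":0,"rz":0},
  {"dx":-0.0037,"dy":0.008,"dz":0.0001,"rx":0,"ry":0,"rz":0},
  {"dx":-0.006,"dy":0.0117,"dz":0.0002,"rx":0,"ry":0,"rz":0},
  {"dx":-0.0087,"dy":0.0152,"dz":0.0003,"rx":0,"ry":0,"rz":0},
  {"dx":-0.0116,"dy":0.0185,"dz":0.0004,"rx":0,"ry":0,"rz":0},
])

```text
time: 17.85
position: [0.4874, -0.2651, 0.157]
tool_rot: [0.694, 0.72, -0.0, -0.003]
ft_force: [-4.6, -2.4, 3.0]
grip_width: 0.0166
```

```bash

python3 - <<'E' 2>/dev/null
from h import *
wind(3.9+np.arange(1,6)*.04)
E
```

```text
t 17.85 th -2.390(+2pi 3.893) r 0.0550 z 0.1570 | Ft -1.9 Fr -4.8 Fz 3.0 w 0.0166
rv [-0.3 -0.2  0.1]
[{"dx": -0.0018, "dy": 0.0018, "dz": 0.0000, "rx": -0.3, "ry": -0.2, "rz": 0.1}, {"dx": -0.0034, "dy": 0.0033, "dz": 0.0001, "rx": -0.3, "ry": -0.2, "rz": 0.1}, {"dx": -0.0051, "dy": 0.0048, "dz": 0.0001, "rx": -0.3, "ry": -0.2, "rz": 0.1}, {"dx": -0.0068, "dy": 0.0061, "dz": 0.0002, "rx": -0.3, "ry": -0.2, "rz": 0.1}, {"dx": -0.0086, "dy": 0.0074, "dz": 0.0002, "rx": -0.3, "ry": -0.2, "rz": 0.1}]
```

step_arm([
  {"dx":-0.002,"dy":0.0014,"dz":-0.0002,"rx":0,"ry":0,"rz":0},
  {"dx":-0.0037,"dy":0.003,"dz":-0.0002,"rx":0,"ry":0,"rz":0},
  {"dx":-0.0054,"dy":0.0044,"dz":-0.0001,"rx":0,"ry":0,"rz":0},
  {"dx":-0.0071,"dy":0.0057,"dz":-0.0001,"rx":0,"ry":0,"rz":0},
  {"dx":-0.0088,"dy":0.007,"dz":0.0,"rx":0,"ry":0,"rz":0},
])

```text
time: 18.48
position: [0.4948, -0.2733, 0.1567]
tool_rot: [0.694, 0.72, 0.0, -0.003]
ft_force: [-2.3, -0.1, 0.3]
grip_width: 0.0172
```

```bash
sed -i 's/^RC=.055; Z0=.1632/RC=.0546; Z0=.1633/' h.py
python3 - <<'E' 2>/dev/null
from h import *
wind(4.1+np.arange(1,6)*.04)
E
```

```text
t 18.48 th -2.189(+2pi 4.095) r 0.0548 z 0.1567 | Ft -1.4 Fr -1.9 Fz 0.3 w 0.0172
rv [-0.3 -0.3  0.1]
[{"dx": -0.0022, "dy": 0.0012, "dz": 0.0000, "rx": -0.3, "ry": -0.3, "rz": 0.1}, {"dx": -0.0040, "dy": 0.0024, "dz": 0.0001, "rx": -0.3, "ry": -0.3, "rz": 0.1}, {"dx": -0.0059, "dy": 0.0034, "dz": 0.0001, "rx": -0.3, "ry": -0.3, "rz": 0.1}, {"dx": -0.0079, "dy": 0.0044, "dz": 0.0002, "rx": -0.3, "ry": -0.3, "rz": 0.1}, {"dx": -0.0099, "dy": 0.0053, "dz": 0.0002, "rx": -0.3, "ry": -0.3, "rz": 0.1}]
```

step_arm([
  {"dx":-0.0022,"dy":0.0012,"dz":0.0,"rx":0,"ry":0,"rz":0},
  {"dx":-0.004,"dy":0.0024,"dz":0.0001,"rx":0,"ry":0,"rz":0},
  {"dx":-0.0059,"dy":0.0034,"dz":0.0001,"rx":0,"ry":0,"rz":0},
  {"dx":-0.0079,"dy":0.0044,"dz":0.0002,"rx":0,"ry":0,"rz":0},
  {"dx":-0.0099,"dy":0.0053,"dz":0.0002,"rx":0,"ry":0,"rz":0},
])

```text
time: 19.1
position: [0.5008, -0.2831, 0.1564]
tool_rot: [0.694, 0.72, 0.0, -0.003]
ft_force: [-1.3, 1.1, -0.9]
grip_width: 0.0171
```

```bash

python3 - <<'E' 2>/dev/null
from h import *
wind(4.3+np.arange(1,6)*.04)
E
```

```text
t 19.10 th -1.978(+2pi 4.305) r 0.0548 z 0.1564 | Ft -1.5 Fr -0.7 Fz -0.9 w 0.0171
rv [-0.2 -0.3  0. ]
[{"dx": -0.0018, "dy": 0.0005, "dz": -0.0000, "rx": -0.2, "ry": -0.3, "rz": 0.0}, {"dx": -0.0039, "dy": 0.0013, "dz": 0.0000, "rx": -0.2, "ry": -0.3, "rz": 0.0}, {"dx": -0.0060, "dy": 0.0020, "dz": 0.0001, "rx": -0.2, "ry": -0.3, "rz": 0.0}, {"dx": -0.0081, "dy": 0.0026, "dz": 0.0001, "rx": -0.2, "ry": -0.3, "rz": 0.0}, {"dx": -0.0102, "dy": 0.0031, "dz": 0.0002, "rx": -0.2, "ry": -0.3, "rz": 0.0}]
```

step_arm([
  {"dx":-0.0018,"dy":0.0006,"dz":0.0,"rx":0,"ry":0,"rz":0},
  {"dx":-0.0039,"dy":0.0014,"dz":0.0001,"rx":0,"ry":0,"rz":0},
  {"dx":-0.006,"dy":0.0021,"dz":0.0001,"rx":0,"ry":0,"rz":0},
  {"dx":-0.0081,"dy":0.0027,"dz":0.0002,"rx":0,"ry":0,"rz":0},
  {"dx":-0.0102,"dy":0.0032,"dz":0.0003,"rx":0,"ry":0,"rz":0},
])

```text
time: 19.73
position: [0.5044, -0.2933, 0.1561]
tool_rot: [0.694, 0.72, 0.0, -0.003]
ft_force: [-0.8, 1.8, 0.9]
grip_width: 0.0171
```

```bash

python3 - <<'E' 2>/dev/null
from h import *
wind(4.5+np.arange(1,6)*.04)
E
```

```text
t 19.73 th -1.781(+2pi 4.503) r 0.0548 z 0.1561 | Ft -1.9 Fr -0.3 Fz 0.9 w 0.0171
rv [-0.2 -0.3  0. ]
[{"dx": -0.0020, "dy": 0.0002, "dz": 0.0000, "rx": -0.2, "ry": -0.3, "rz": 0.0}, {"dx": -0.0042, "dy": 0.0005, "dz": 0.0001, "rx": -0.2, "ry": -0.3, "rz": 0.0}, {"dx": -0.0064, "dy": 0.0008, "dz": 0.0001, "rx": -0.2, "ry": -0.3, "rz": 0.0}, {"dx": -0.0086, "dy": 0.0009, "dz": 0.0002, "rx": -0.2, "ry": -0.3, "rz": 0.0}, {"dx": -0.0107, "dy": 0.0010, "dz": 0.0002, "rx": -0.2, "ry": -0.3, "rz": 0.0}]
```

step_arm([
  {"dx":-0.002,"dy":0.0002,"dz":0.0,"rx":0,"ry":0,"rz":0},
  {"dx":-0.0042,"dy":0.0005,"dz":0.0,"rx":0,"ry":0,"rz":0},
  {"dx":-0.0064,"dy":0.0008,"dz":0.0001,"rx":0,"ry":0,"rz":0},
  {"dx":-0.0086,"dy":0.0009,"dz":0.0002,"rx":0,"ry":0,"rz":0},
  {"dx":-0.0107,"dy":0.001,"dz":0.0002,"rx":0,"ry":0,"rz":0},
])

```text
time: 20.35
position: [0.5058, -0.3017, 0.156]
tool_rot: [0.694, 0.72, 0.002, -0.005]
ft_force: [0.9, 9.8, 3.7]
grip_width: 0.017
```

```bash

python3 - <<'E' 2>/dev/null
from h import *
wind(4.7+np.arange(1,6)*.04)
E
```

```text
t 20.35 th -1.626(+2pi 4.657) r 0.0547 z 0.1560 | Ft -9.6 Fr 1.8 Fz 3.7 w 0.0170
rv [-0.2 -0.6 -0. ]
[{"dx": -0.0045, "dy": -0.0001, "dz": 0.0002, "rx": -0.2, "ry": -0.6, "rz": -0.0}, {"dx": -0.0067, "dy": -0.0002, "dz": 0.0002, "rx": -0.2, "ry": -0.6, "rz": -0.0}, {"dx": -0.0089, "dy": -0.0004, "dz": 0.0003, "rx": -0.2, "ry": -0.6, "rz": -0.0}, {"dx": -0.0111, "dy": -0.0007, "dz": 0.0003, "rx": -0.2, "ry": -0.6, "rz": -0.0}, {"dx": -0.0132, "dy": -0.0010, "dz": 0.0003, "rx": -0.2, "ry": -0.6, "rz": -0.0}]
```

```bash

python3 - <<'E' 2>/dev/null
from h import *
wind(4.64-np.arange(1,6)*.13)
E
```

```text
t 20.35 th -1.626(+2pi 4.657) r 0.0547 z 0.1560 | Ft -9.6 Fr 1.8 Fz 3.7 w 0.0170
rv [-0.2 -0.6 -0. ]
[{"dx": 0.0080, "dy": -0.0012, "dz": -0.0001, "rx": -0.2, "ry": -0.6, "rz": -0.0}, {"dx": 0.0148, "dy": -0.0031, "dz": -0.0002, "rx": -0.2, "ry": -0.6, "rz": -0.0}, {"dx": 0.0213, "dy": -0.0058, "dz": -0.0003, "rx": -0.2, "ry": -0.6, "rz": -0.0}, {"dx": 0.0275, "dy": -0.0094, "dz": -0.0005, "rx": -0.2, "ry": -0.6, "rz": -0.0}, {"dx": 0.0331, "dy": -0.0137, "dz": -0.0006, "rx": -0.2, "ry": -0.6, "rz": -0.0}]
```

step_arm([
  {"dx":0.008,"dy":-0.0012,"dz":-0.0002,"rx":-0.2,"ry":-0.5,"rz":0},
  {"dx":0.0148,"dy":-0.0031,"dz":-0.0003,"rx":-0.2,"ry":-0.5,"rz":0},
  {"dx":0.0213,"dy":-0.0058,"dz":-0.0004,"rx":-0.2,"ry":-0.5,"rz":0},
  {"dx":0.0275,"dy":-0.0094,"dz":-0.0006,"rx":-0.2,"ry":-0.5,"rz":0},
  {"dx":0.0331,"dy":-0.0137,"dz":-0.0008,"rx":-0.2,"ry":-0.5,"rz":0},
])

```text
time: 20.98
position: [0.4909, -0.269, 0.1569]
tool_rot: [0.694, 0.72, 0.0, -0.0]
ft_force: [1.9, -1.5, -6.6]
grip_width: 0.0167
```

```bash

python3 - <<'E' 2>/dev/null
from h import *
wind(3.99-np.arange(1,6)*.14)
E
```

```text
t 20.98 th -2.294(+2pi 3.989) r 0.0546 z 0.1569 | Ft 2.4 Fr 0.3 Fz -6.6 w 0.0167
rv [-0. -0. -0.]
[{"dx": 0.0053, "dy": -0.0054, "dz": -0.0002, "rx": -0.0, "ry": -0.0, "rz": -0.0}, {"dx": 0.0098, "dy": -0.0116, "dz": -0.0005, "rx": -0.0, "ry": -0.0, "rz": -0.0}, {"dx": 0.0135, "dy": -0.0183, "dz": -0.0007, "rx": -0.0, "ry": -0.0, "rz": -0.0}, {"dx": 0.0162, "dy": -0.0254, "dz": -0.0009, "rx": -0.0, "ry": -0.0, "rz": -0.0}, {"dx": 0.0178, "dy": -0.0329, "dz": -0.0011, "rx": -0.0, "ry": -0.0, "rz": -0.0}]
```

step_arm([
  {"dx":0.0053,"dy":-0.0054,"dz":0.0001,"rx":0,"ry":0,"rz":0},
  {"dx":0.0098,"dy":-0.0116,"dz":-0.0002,"rx":0,"ry":0,"rz":0},
  {"dx":0.0135,"dy":-0.0183,"dz":-0.0004,"rx":0,"ry":0,"rz":0},
  {"dx":0.0162,"dy":-0.0254,"dz":-0.0006,"rx":0,"ry":0,"rz":0},
  {"dx":0.0178,"dy":-0.0329,"dz":-0.0008,"rx":0,"ry":0,"rz":0},
])

```text
time: 21.6
position: [0.4569, -0.2521, 0.1579]
tool_rot: [0.694, 0.72, 0.0, -0.0]
ft_force: [2.1, -0.7, -3.9]
grip_width: 0.0171
```

```bash

python3 - <<'E' 2>/dev/null
from h import *
wind(3.29-np.arange(1,6)*.14)
E
```

```text
t 21.60 th -3.002(+2pi 3.282) r 0.0548 z 0.1579 | Ft 2.1 Fr -0.5 Fz -3.9 w 0.0171
rv [ 0. -0. -0.]
[{"dx": 0.0003, "dy": -0.0072, "dz": -0.0003, "rx": 0.0, "ry": -0.0, "rz": -0.0}, {"dx": -0.0002, "dy": -0.0148, "dz": -0.0006, "rx": 0.0, "ry": -0.0, "rz": -0.0}, {"dx": -0.0017, "dy": -0.0223, "dz": -0.0008, "rx": 0.0, "ry": -0.0, "rz": -0.0}, {"dx": -0.0043, "dy": -0.0295, "dz": -0.0010, "rx": 0.0, "ry": -0.0, "rz": -0.0}, {"dx": -0.0078, "dy": -0.0363, "dz": -0.0012, "rx": 0.0, "ry": -0.0, "rz": -0.0}]
```

step_arm([
  {"dx":0.0003,"dy":-0.0072,"dz":-0.0001,"rx":0,"ry":0,"rz":0},
  {"dx":-0.0002,"dy":-0.0148,"dz":-0.0004,"rx":0,"ry":0,"rz":0},
  {"dx":-0.0017,"dy":-0.0223,"dz":-0.0006,"rx":0,"ry":0,"rz":0},
  {"dx":-0.0043,"dy":-0.0295,"dz":-0.0008,"rx":0,"ry":0,"rz":0},
  {"dx":-0.0078,"dy":-0.0363,"dz":-0.001,"rx":0,"ry":0,"rz":0},
])

```text
time: 22.22
position: [0.4204, -0.2612, 0.159]
tool_rot: [0.694, 0.72, 0.0, -0.001]
ft_force: [1.8, 1.3, -2.2]
grip_width: 0.0172
```

```bash

python3 - <<'E' 2>/dev/null
from h import *
wind(2.6+np.arange(1,6)*.14)
E
```

```text
t 22.23 th 2.580(+2pi 8.864) r 0.0550 z 0.1590 | Ft 2.2 Fr 0.1 Fz -2.2 w 0.0172
rv [-0.  -0.1 -0. ]
[{"dx": 0.0037, "dy": 0.0079, "dz": 0.0001, "rx": -0.0, "ry": -0.1, "rz": -0.0}, {"dx": 0.0062, "dy": 0.0151, "dz": 0.0003, "rx": -0.0, "ry": -0.1, "rz": -0.0}, {"dx": 0.0077, "dy": 0.0226, "dz": 0.0005, "rx": -0.0, "ry": -0.1, "rz": -0.0}, {"dx": 0.0081, "dy": 0.0303, "dz": 0.0008, "rx": -0.0, "ry": -0.1, "rz": -0.0}, {"dx": 0.0074, "dy": 0.0379, "dz": 0.0010, "rx": -0.0, "ry": -0.1, "rz": -0.0}]
```

step_arm([
  {"dx":0.0037,"dy":0.0079,"dz":0.0001,"rx":0,"ry":0,"rz":0},
  {"dx":0.0062,"dy":0.0151,"dz":0.0003,"rx":0,"ry":0,"rz":0},
  {"dx":0.0077,"dy":0.0226,"dz":0.0005,"rx":0,"ry":0,"rz":0},
  {"dx":0.0081,"dy":0.0303,"dz":0.0008,"rx":0,"ry":0,"rz":0},
  {"dx":0.0074,"dy":0.0379,"dz":0.001,"rx":0,"ry":0,"rz":0},
])

```text
time: 22.85
position: [0.4586, -0.2523, 0.158]
tool_rot: [0.694, 0.72, 0.0, -0.001]
ft_force: [-2.1, -0.5, -0.3]
grip_width: 0.0169
```

```bash

python3 - <<'E' 2>/dev/null
from h import *
wind(3.3+np.arange(1,6)*.14)
E
```

```text
t 22.85 th -2.972(+2pi 3.311) r 0.0549 z 0.1580 | Ft -2.0 Fr -0.8 Fz -0.3 w 0.0169
rv [-0.  -0.1  0. ]
[{"dx": -0.0019, "dy": 0.0068, "dz": 0.0001, "rx": -0.0, "ry": -0.1, "rz": 0.0}, {"dx": -0.0047, "dy": 0.0139, "dz": 0.0003, "rx": -0.0, "ry": -0.1, "rz": 0.0}, {"dx": -0.0084, "dy": 0.0206, "dz": 0.0006, "rx": -0.0, "ry": -0.1, "rz": 0.0}, {"dx": -0.0130, "dy": 0.0267, "dz": 0.0008, "rx": -0.0, "ry": -0.1, "rz": 0.0}, {"dx": -0.0184, "dy": 0.0321, "dz": 0.0010, "rx": -0.0, "ry": -0.1, "rz": 0.0}]
```

step_arm([
  {"dx":-0.0019,"dy":0.0068,"dz":0.0001,"rx":0,"ry":0,"rz":0},
  {"dx":-0.0047,"dy":0.0139,"dz":0.0003,"rx":0,"ry":0,"rz":0},
  {"dx":-0.0084,"dy":0.0206,"dz":0.0006,"rx":0,"ry":0,"rz":0},
  {"dx":-0.013,"dy":0.0267,"dz":0.0008,"rx":0,"ry":0,"rz":0},
  {"dx":-0.0184,"dy":0.0321,"dz":0.001,"rx":0,"ry":0,"rz":0},
])

```text
time: 23.48
position: [0.4916, -0.2695, 0.1569]
tool_rot: [0.694, 0.72, 0.0, -0.001]
ft_force: [-3.3, 0.5, 1.2]
grip_width: 0.0171
```

```bash

python3 - <<'E' 2>/dev/null
from h import *
wind(4.0+np.arange(1,6)*.12)
E
```

```text
t 23.48 th -2.278(+2pi 4.005) r 0.0548 z 0.1569 | Ft -2.7 Fr -2.1 Fz 1.2 w 0.0171
rv [-0.  -0.1  0. ]
[{"dx": -0.0051, "dy": 0.0036, "dz": 0.0001, "rx": -0.0, "ry": -0.1, "rz": 0.0}, {"dx": -0.0108, "dy": 0.0070, "dz": 0.0003, "rx": -0.0, "ry": -0.1, "rz": 0.0}, {"dx": -0.0168, "dy": 0.0096, "dz": 0.0005, "rx": -0.0, "ry": -0.1, "rz": 0.0}, {"dx": -0.0231, "dy": 0.0115, "dz": 0.0007, "rx": -0.0, "ry": -0.1, "rz": 0.0}, {"dx": -0.0295, "dy": 0.0126, "dz": 0.0008, "rx": -0.0, "ry": -0.1, "rz": 0.0}]
```

step_arm([
  {"dx":-0.0051,"dy":0.0036,"dz":0.0001,"rx":0,"ry":0,"rz":0},
  {"dx":-0.0108,"dy":0.007,"dz":0.0002,"rx":0,"ry":0,"rz":0},
  {"dx":-0.0168,"dy":0.0096,"dz":0.0004,"rx":0,"ry":0,"rz":0},
  {"dx":-0.0231,"dy":0.0115,"dz":0.0006,"rx":0,"ry":0,"rz":0},
  {"dx":-0.0295,"dy":0.0126,"dz":0.0008,"rx":0,"ry":0,"rz":0},
])

```text
time: 24.1
position: [0.5055, -0.2989, 0.156]
tool_rot: [0.694, 0.72, 0.001, -0.001]
ft_force: [-0.7, 2.4, -0.7]
grip_width: 0.0174
```

```bash

python3 - <<'E' 2>/dev/null
from h import *
wind(4.6+np.arange(1,6)*.05)
E
```

```text
t 24.10 th -1.676(+2pi 4.607) r 0.0548 z 0.1560 | Ft -2.4 Fr -0.4 Fz -0.7 w 0.0174
rv [-0.  -0.1 -0. ]
[{"dx": -0.0024, "dy": 0.0000, "dz": 0.0000, "rx": -0.0, "ry": -0.1, "rz": -0.0}, {"dx": -0.0051, "dy": 0.0001, "dz": 0.0001, "rx": -0.0, "ry": -0.1, "rz": -0.0}, {"dx": -0.0078, "dy": 0.0001, "dz": 0.0002, "rx": -0.0, "ry": -0.1, "rz": -0.0}, {"dx": -0.0106, "dy": -0.0001, "dz": 0.0003, "rx": -0.0, "ry": -0.1, "rz": -0.0}, {"dx": -0.0133, "dy": -0.0004, "dz": 0.0003, "rx": -0.0, "ry": -0.1, "rz": -0.0}]
```

Only 2.4 N past the old bind: freed.

step_arm([
  {"dx":-0.0024,"dy":0.0,"dz":0.0,"rx":0,"ry":0,"rz":0},
  {"dx":-0.0051,"dy":0.0001,"dz":0.0001,"rx":0,"ry":0,"rz":0},
  {"dx":-0.0078,"dy":0.0001,"dz":0.0002,"rx":0,"ry":0,"rz":0},
  {"dx":-0.0106,"dy":-0.0001,"dz":0.0003,"rx":0,"ry":0,"rz":0},
  {"dx":-0.0133,"dy":-0.0004,"dz":0.0003,"rx":0,"ry":0,"rz":0},
])

```text
time: 24.72
position: [0.5058, -0.3123, 0.1556]
tool_rot: [0.694, 0.72, 0.001, -0.001]
ft_force: [1.3, 2.7, -1.6]
grip_width: 0.0171
```

```bash

python3 - <<'E' 2>/dev/null
from h import *
wind(4.85+np.arange(1,6)*.12)
E
```

```text
t 24.73 th -1.431(+2pi 4.853) r 0.0547 z 0.1556 | Ft -2.8 Fr 1.0 Fz -1.6 w 0.0171
rv [-0.  -0.1 -0. ]
[{"dx": -0.0063, "dy": -0.0014, "dz": 0.0002, "rx": -0.0, "ry": -0.1, "rz": -0.0}, {"dx": -0.0125, "dy": -0.0035, "dz": 0.0004, "rx": -0.0, "ry": -0.1, "rz": -0.0}, {"dx": -0.0184, "dy": -0.0062, "dz": 0.0005, "rx": -0.0, "ry": -0.1, "rz": -0.0}, {"dx": -0.0240, "dy": -0.0097, "dz": 0.0007, "rx": -0.0, "ry": -0.1, "rz": -0.0}, {"dx": -0.0291, "dy": -0.0138, "dz": 0.0009, "rx": -0.0, "ry": -0.1, "rz": -0.0}]
```

step_arm([
  {"dx":-0.0063,"dy":-0.0014,"dz":0.0003,"rx":0,"ry":0,"rz":0},
  {"dx":-0.0125,"dy":-0.0035,"dz":0.0005,"rx":0,"ry":0,"rz":0},
  {"dx":-0.0184,"dy":-0.0062,"dz":0.0006,"rx":0,"ry":0,"rz":0},
  {"dx":-0.024,"dy":-0.0097,"dz":0.0008,"rx":0,"ry":0,"rz":0},
  {"dx":-0.0291,"dy":-0.0138,"dz":0.001,"rx":0,"ry":0,"rz":0},
])

```text
time: 25.35
position: [0.493, -0.3425, 0.1546]
tool_rot: [0.694, 0.72, 0.001, -0.0]
ft_force: [1.9, 2.7, -0.3]
grip_width: 0.0173
```

```bash

python3 - <<'E' 2>/dev/null
from h import *
wind(5.45+np.arange(1,6)*.08)
E
```

```text
t 25.35 th -0.824(+2pi 5.459) r 0.0550 z 0.1546 | Ft -3.3 Fr -0.3 Fz -0.3 w 0.0173
rv [ 0.  -0.1 -0. ]
[{"dx": -0.0025, "dy": -0.0030, "dz": 0.0001, "rx": 0.0, "ry": -0.1, "rz": -0.0}, {"dx": -0.0053, "dy": -0.0063, "dz": 0.0002, "rx": 0.0, "ry": -0.1, "rz": -0.0}, {"dx": -0.0079, "dy": -0.0098, "dz": 0.0003, "rx": 0.0, "ry": -0.1, "rz": -0.0}, {"dx": -0.0102, "dy": -0.0135, "dz": 0.0005, "rx": 0.0, "ry": -0.1, "rz": -0.0}, {"dx": -0.0122, "dy": -0.0174, "dz": 0.0006, "rx": 0.0, "ry": -0.1, "rz": -0.0}]
```

step_arm([
  {"dx":-0.0028,"dy":-0.003,"dz":0.0001,"rx":0,"ry":0,"rz":0},
  {"dx":-0.0056,"dy":-0.0063,"dz":0.0002,"rx":0,"ry":0,"rz":0},
  {"dx":-0.0082,"dy":-0.0098,"dz":0.0003,"rx":0,"ry":0,"rz":0},
  {"dx":-0.0105,"dy":-0.0135,"dz":0.0005,"rx":0,"ry":0,"rz":0},
  {"dx":-0.0125,"dy":-0.0174,"dz":0.0006,"rx":0,"ry":0,"rz":0},
])

```text
time: 25.98
position: [0.476, -0.3559, 0.154]
tool_rot: [0.694, 0.72, 0.001, -0.0]
ft_force: [2.4, 1.3, -1.5]
grip_width: 0.0172
```

```bash

python3 - <<'E' 2>/dev/null
from h import *
wind(5.85+np.arange(1,6)*.045)
E
```

```text
t 25.98 th -0.428(+2pi 5.855) r 0.0551 z 0.1540 | Ft -2.7 Fr -0.1 Fz -1.5 w 0.0172
rv [ 0.  -0.1 -0. ]
[{"dx": -0.0004, "dy": -0.0022, "dz": 0.0001, "rx": 0.0, "ry": -0.1, "rz": -0.0}, {"dx": -0.0013, "dy": -0.0045, "dz": 0.0002, "rx": 0.0, "ry": -0.1, "rz": -0.0}, {"dx": -0.0021, "dy": -0.0068, "dz": 0.0002, "rx": 0.0, "ry": -0.1, "rz": -0.0}, {"dx": -0.0028, "dy": -0.0092, "dz": 0.0003, "rx": 0.0, "ry": -0.1, "rz": -0.0}, {"dx": -0.0033, "dy": -0.0116, "dz": 0.0004, "rx": 0.0, "ry": -0.1, "rz": -0.0}]
```

step_arm([
  {"dx":-0.0008,"dy":-0.0022,"dz":0.0002,"rx":0,"ry":0,"rz":0},
  {"dx":-0.0017,"dy":-0.0045,"dz":0.0003,"rx":0,"ry":0,"rz":0},
  {"dx":-0.0025,"dy":-0.0068,"dz":0.0003,"rx":0,"ry":0,"rz":0},
  {"dx":-0.0032,"dy":-0.0092,"dz":0.0004,"rx":0,"ry":0,"rz":0},
  {"dx":-0.0037,"dy":-0.0116,"dz":0.0005,"rx":0,"ry":0,"rz":0},
])

```text
time: 26.6
position: [0.4648, -0.3601, 0.1536]
tool_rot: [0.694, 0.72, 0.001, 0.0]
ft_force: [4.0, 2.3, 0.1]
grip_width: 0.0174
```

```bash

python3 - <<'E' 2>/dev/null
from h import *
wind(6.07+np.arange(1,6)*.02)
E
```

```text
t 26.60 th -0.210(+2pi 6.073) r 0.0551 z 0.1536 | Ft -4.4 Fr -1.3 Fz 0.1 w 0.0174
rv [ 0.1 -0.1 -0. ]
[{"dx": 0.0003, "dy": -0.0010, "dz": 0.0000, "rx": 0.1, "ry": -0.1, "rz": -0.0}, {"dx": 0.0001, "dy": -0.0021, "dz": 0.0001, "rx": 0.1, "ry": -0.1, "rz": -0.0}, {"dx": -0.0000, "dy": -0.0032, "dz": 0.0001, "rx": 0.1, "ry": -0.1, "rz": -0.0}, {"dx": -0.0002, "dy": -0.0042, "dz": 0.0001, "rx": 0.1, "ry": -0.1, "rz": -0.0}, {"dx": -0.0003, "dy": -0.0053, "dz": 0.0002, "rx": 0.1, "ry": -0.1, "rz": -0.0}]
```

step_arm([
  {"dx":-0.0002,"dy":-0.001,"dz":0.0,"rx":0,"ry":0,"rz":0},
  {"dx":-0.0003,"dy":-0.002,"dz":0.0,"rx":0,"ry":0,"rz":0},
  {"dx":-0.0005,"dy":-0.003,"dz":0.0,"rx":0,"ry":0,"rz":0},
  {"dx":-0.0006,"dy":-0.004,"dz":0.0,"rx":0,"ry":0,"rz":0},
  {"dx":-0.0007,"dy":-0.0045,"dz":0.0,"rx":0,"ry":0,"rz":0},
])

```text
time: 27.22
position: [0.4614, -0.3609, 0.1537]
tool_rot: [0.694, 0.72, 0.002, 0.001]
ft_force: [6.1, 2.5, -1.4]
grip_width: 0.0173
```

```bash

python3 - <<'E' 2>/dev/null
from h import *
wind([6.08,6.03,6.0,6.0,6.0])
E
```

```text
t 27.23 th -0.148(+2pi 6.135) r 0.0552 z 0.1537 | Ft -6.5 Fr -1.3 Fz -1.4 w 0.0173
rv [ 0.2 -0.  -0.1]
[{"dx": 0.0011, "dy": 0.0029, "dz": 0.0001, "rx": 0.2, "ry": -0.0, "rz": -0.1}, {"dx": 0.0017, "dy": 0.0055, "dz": 0.0000, "rx": 0.2, "ry": -0.0, "rz": -0.1}, {"dx": 0.0022, "dy": 0.0071, "dz": -0.0000, "rx": 0.2, "ry": -0.0, "rz": -0.1}, {"dx": 0.0022, "dy": 0.0071, "dz": -0.0000, "rx": 0.2, "ry": -0.0, "rz": -0.1}, {"dx": 0.0022, "dy": 0.0071, "dz": -0.0000, "rx": 0.2, "ry": -0.0, "rz": -0.1}]
```

step_arm([
  {"dx":0.0005,"dy":0.0015,"dz":0,"rx":0.2,"ry":0,"rz":0},
  {"dx":0.0008,"dy":0.003,"dz":0,"rx":0.2,"ry":0,"rz":0},
  {"dx":0.001,"dy":0.005,"dz":0,"rx":0.2,"ry":0,"rz":0},
  {"dx":0.001,"dy":0.005,"dz":0,"rx":0.2,"ry":0,"rz":0},
  {"dx":0.001,"dy":0.005,"dz":0,"rx":0.2,"ry":0,"rz":0},
])

```text
time: 27.85
position: [0.4661, -0.3598, 0.1537]
tool_rot: [0.694, 0.72, 0.0, -0.0]
ft_force: [1.4, 1.9, -0.5]
grip_width: 0.0171
```

```bash

python3 - <<'E' 2>/dev/null
from h import *
st()
E
```

```text
t 27.85 th -0.235(+2pi 6.048) r 0.0551 z 0.1537 | Ft -1.8 Fr -1.4 Fz -0.5 w 0.0171
```

step_arm([
  {"dx":0.0,"dy":0.001,"dz":0,"rx":0,"ry":0,"rz":0},
  {"dx":0.0,"dy":0.001,"dz":0,"rx":0,"ry":0,"rz":0},
  {"dx":0.0,"dy":0.001,"dz":0,"rx":0,"ry":0,"rz":0},
  {"dx":0.0,"dy":0.001,"dz":0,"rx":0,"ry":0,"rz":0},
  {"dx":0.0,"dy":0.001,"dz":-0.005,"rx":0,"ry":0,"rz":0},
], gripper=0.7)

```text
time: 28.48
position: [0.4667, -0.3596, 0.1585]
tool_rot: [0.694, 0.72, 0.0, -0.001]
ft_force: [-0.1, -0.9, 0.3]
grip_width: 0.0572
```

step_arm([
  {"dx":0.0,"dy":0.0,"dz":-0.02,"rx":0,"ry":0,"rz":0},
  {"dx":0.0,"dy":0.0,"dz":-0.06,"rx":0,"ry":0,"rz":0},
  {"dx":0.0,"dy":0.0,"dz":-0.1,"rx":0,"ry":0,"rz":0},
  {"dx":0.05,"dy":0.0,"dz":-0.11,"rx":0,"ry":0,"rz":0},
  {"dx":0.1,"dy":0.0,"dz":-0.11,"rx":0,"ry":0,"rz":0},
])

```text
time: 29.1
position: [0.4637, -0.2596, 0.2704]
tool_rot: [0.695, 0.719, 0.001, 0.001]
ft_force: [-1.0, 0.5, -0.4]
grip_width: 0.061
```

step_arm([
  {"dx":0.05,"dy":0.0,"dz":0,"rx":0,"ry":0,"rz":0},
  {"dx":0.1,"dy":0.0,"dz":0,"rx":0,"ry":0,"rz":0},
  {"dx":0.13,"dy":0.0,"dz":0,"rx":0,"ry":0,"rz":0},
  {"dx":0.13,"dy":0.0,"dz":0,"rx":0,"ry":0,"rz":0},
  {"dx":0.13,"dy":0.0,"dz":0,"rx":0,"ry":0,"rz":0},
])

```text
time: 29.72
position: [0.4597, -0.1304, 0.2707]
tool_rot: [0.695, 0.719, 0.0, 0.002]
ft_force: [-0.1, 0.2, -0.3]
grip_width: 0.0608
```

```bash

python3 - <<'E' 2>/dev/null
from h import *
st()
from rig import viewer
c=viewer.camera('top'); cv2.imwrite('pics/top9.png',c['img'])
s=viewer.camera('side'); cv2.imwrite('pics/side9.png',cv2.resize(s['img'][160:340,220:400],None,fx=3,fy=3))
P=wmap(c);z=P[...,2];u,v=np.meshgrid(np.arange(640),np.arange(400))
m=(z>.155)&(z<.185)&(u>315)&(u<345)&(v>230)&(v<265);g=np.median(P[m],0);d=g-A;print("grip",m.sum(),g,"th",np.arctan2(-(d@ex),-(d@ey))+2*np.pi,"r",np.hypot(d@ex,d@ey))
m=(z>.125)&(z<.15)&(u>295)&(u<345)&(v>230)&(v<262);print("arm",m.sum(),np.median(P[m],0), "line",cv2.fitLine((P[m]-A)[:,:2].astype(np.float32),cv2.DIST_HUBER,0,.01,.01).ravel())
m=(z>.04)&(z<.06)&(u>240)&(u<290)&(v>230)&(v<265);print("plate",m.sum(),(np.median(P[m],0)-A)@ey)
c0=load("/tmp/top0.npz")
for n,(a,b,e,f) in dict(bottle=(135,165,262,290),tape=(225,255,383,415),eye=(168,188,376,396)).items(): print(n,cv2.absdiff(c["img"][a:b,e:f],c0["img"][a:b,e:f]).max())
E
```

```text
t 29.73 th -3.057(+2pi 3.226) r 0.1764 z 0.2707 | Ft -0.1 Fr 0.2 Fz -0.3 w 0.0608
grip 53 [ 0.46665613 -0.35763985  0.16866569] th 6.027194241884543 r 0.053232346606109156
arm 185 [ 0.45445873 -0.31823841  0.12881355] line [ 0.33374768 -0.9426624   0.0027154  -0.01381409]
plate 115 0.09017076294950416
bottle 19
tape 18
eye 18
```

View pics/top9.png

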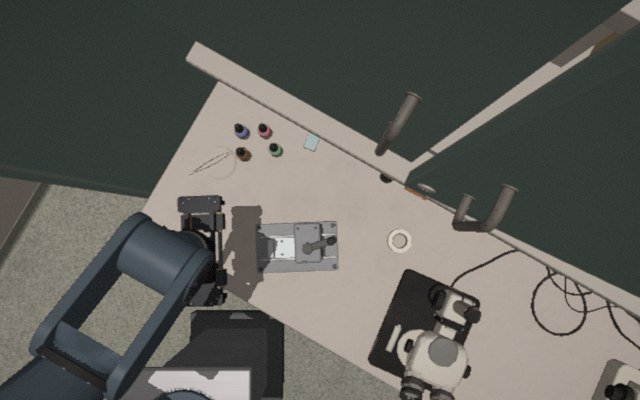

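View pics/side9.png

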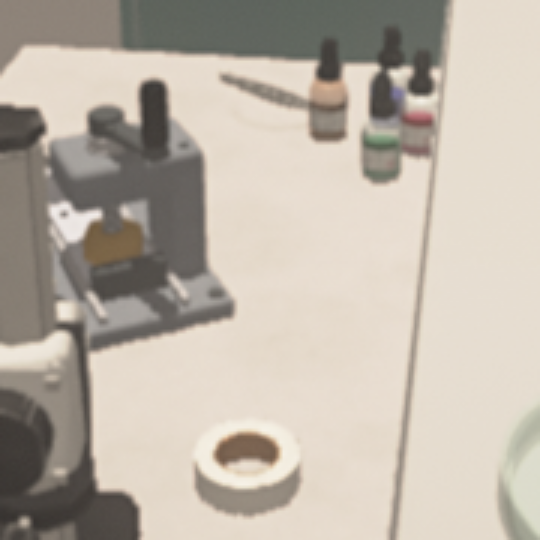

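The top view shows the crank grip at about (331, 240) px, 9.7 mm lower than at the start and at 6.03 rad. The carriage is home with the nut under the chaser, and the bottles, tape and eyepiece have not moved. The arm is clear, so I'm handing in.

```bash
python3 -c "
from rig import robot
print(robot.hand_in())"
```

```text
the job is handed in; nothing more can be done
None
```

The job is handed in: the carriage is home, the chaser is fully down, and the gripper has let go and moved clear, at about 30 s of the 70 s allowed.

- **Carriage:** I pushed it until it stopped moving under about 15 N. The camera then put the middle of the push plate 90 mm from the chaser axis, which matches home, and it was the same at the end.
- **First bind:** felt at a chaser turn of about 3.1 rad, with about 8 N at the grip. I eased it back to about 1.3 rad, and it then ran freely past that point.
- **Second bind:** felt at about 4.5 rad, with about 9.6 N at the grip. I eased it back to about 2.6 rad, and it then ran freely to the stop.
- **End stop:** I met it with at most about 6.5 N, then relaxed the crank before letting go. The highest tangential load I read, 9.6 N, means about 0.18 rad of wind-up against the 0.35 limit. I read the force only between moves.

**Last checks:**
- The camera puts the crank at about 6.03 rad, and the grip has sunk 9.7 mm against the 9.5 mm expected. Both agree within the camera's accuracy.
- The bottle, tape roll and eyepiece look unchanged in the top view.
- Force on the tool is near zero.
- The grip radius measured by camera at the end was 53 mm against the stated 55 mm, also within calibration error.
- The first move call was refused as invalid because its rows left out the zero turns. Nothing moved.

No check failed.

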